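# Weigh a welding die on the bench beam balance

## Task

Weigh the brass welding die that has the steel lifting yoke: hang it by its yoke on the balance's hook, easing the beam down onto its stop before you let go; then slide the poise along the beam until the beam rests level by itself. Never let the beam swing freely at speed or press or lift it hard, and leave the other things on the bench alone.

Things in the scene. Friction and masses are not known exactly. Their poses are not given: they have to be found in the camera images.
- stand: Green steel stand of the beam balance, fixed. Base plate 100 (x) x 335 (y) x 14 mm, y = -60 to +275 mm; origin on the bench under the beam's pivot; y along the beam to the poise side, z up. Fork pillar 40 x 30 mm up to z = 160 mm. At y = 245 mm a post with two bars (z = 110 and 190 mm) frames the beam's free end, a dark level mark midway. The beam tilts in the stand's y-z plane (x = 0).
- pivot (a point): Pivot of the beam, 150 mm above the bench. Its axes are the beam's: y along the beam to the poise side, z up when level. The pivot sits on a vertical stiff cushion spring of 8 N/mm, so it sinks 0.3 to 0.7 mm once the die hangs.
- beam (a joint): Tilt of the beam, rad: 0 level, positive = poise side up, hook side down; stops at +-0.12. Steel bar 12 wide x 20 mm high, y = -82 to +245 mm, with a dark counter block at y = -76 to -40 mm; level by itself without poise and die. A centring spring of 0.30 N m/rad and a damper act at the pivot: let go, it settles in 1.5 s; must not swing faster than 0.6 rad/s (60 mm/s at the hook); near balance 10 mm of poise travel changes the tilt by 0.1 rad.
- bearing (a joint): Height of the cushioned pivot in m: about 0 with the beam unloaded, negative = pressed down (0.125 mm per N). Under -0.0020 or over +0.0013 (some 10 N of pressing or lifting by hand) counts as straining the bearing.
- hook (a point): Lowest point of the beam's open steel hook, centre of its 7 mm round bar, 100 mm from the pivot on the side away from the poise (beam y = -100 mm). The hook runs from the bar's end (beam y = -80, z = +6 mm) down to this point and up to its tip (y = -118, z = +10 mm). A load's eye passes over the tip towards the pivot and settles here. Only the bench lies below.
- poise (a joint): Place of the brass poise along the beam, m: 0 when its centre is 30 mm from the pivot (its lever arm), up to 0.16 at 190 mm; starts 37 to 60 mm from the pivot. Poise: block 44 (x) x 36 (along the beam) x 50 mm high, z = -29 to +21 mm from the beam's centre line, with a black ball knob on top, 0.30 kg in all. Slides with 1.5 N of drag and stays where it is left.
- poise_knob (a point): Centre of the ball knob of the poise (22 mm ball on a 9 mm stem), 48 mm above the beam's centre line, 27 mm above the top of the poise block.
- die: Brass welding die 60 (x) x 34 (y) x 26 mm with a steel lifting yoke, loose on the bench; origin under its centre. Yoke: upright arch of 6 mm bar in the die's x-z plane, 54 mm wide, its window 42 mm wide from z = 26 to 62 mm. On it a grip tab 22 (x) x 14 (y) mm, z = 67 to 104 mm. Its weight is unknown: 0.26 to 0.54 kg.
- die_grip (a point): Middle of the upper part of the grip tab, 93 mm above the die's underside (tab faces 11 mm off in x, 7 mm off in y; tab top 11 mm above). The yoke's top bar ends 25 mm below this point.
- die_eye (a point): Underside of the yoke's top bar at its middle, 62 mm above the die's underside: it rests on the hook, so that hung it lies about 3.5 mm above point hook. The window's normal is the die's y axis, which lies along the beam when hung, either way round.
- spare_die: Plain stepped brass die, 50 x 50 x 28 mm, no yoke, near the balance; not part of the job, leave it where it is. Origin at its underside.
- wrench: Open-ended spanner, 150 mm, lying near the balance; not part of the job, leave it where it is. Origin at its underside.
- screwdriver: Screwdriver, 170 mm, lying down; not part of the job, leave it where it is. Origin at its underside.
- tape: Cardboard ring, 90 mm across, 24 mm high; not part of the job, leave it where it is. Origin at its underside.
- oil: Small white bottle, 44 mm across, 100 mm high; not part of the job, leave it where it is. Origin at its underside.
- plywood: Plywood piece, 90 x 120 x 18 mm; not part of the job, leave it where it is. Origin at its underside.
- jar: Glass jar with steel lid, 60 mm across, 70 mm high; not part of the job, leave it where it is. Origin at its underside.
There are look-alikes about, which are no part of the job. What is shaped like the die but turquoise is not meant.

How it is judged:
By the outcome, as a careful person would: the job done as asked, in the order asked, and still so for the second after the job is handed in, with the robot touching nothing.
It also fails if it takes over 72 s, if anything falls off the work surface, if the arm or the gripper's body presses on something with over 40 N, if the wrist force passes 120 N, or if a joint passes its speed limit or range.

## Robot

A 6-joint arm with a two-finger parallel gripper is mounted at the origin on the work surface. World frame = base frame: x ahead of the robot, y to its left, z up, the work surface at z = 0. Lengths are in m, angles in rad, forces in N, time in s.
With the tool pointing down it reaches from about 0.35 to 0.85 m from the base axis. Payload 8.1 kg.
Tool frame: the origin (TCP) lies on the centre line of the jaws, within the pads' length; the fingertips stand robot.tip_reach ahead of it and the grasp point (between the pads) lies 5 mm behind it (robot.tip_reach is the distance from the TCP to the fingertips, in m); z points along the fingers, y is the direction in which the jaws open and shut (so a half turn about z gives the same grasp; the last joint's range is limited). The gripper opens to 93 mm and grips with 3 to 60 N. Pads are 15 mm wide; open, the fingers measure 128 mm over their backs; the gripper's body (75 mm by 188 mm) begins 65 mm behind the grasp point.
Start: joints at [1.063, 0.13, 1.488, -0, 1.523, -0.085], TCP at [0.246, 0.547, 0.233] pointing down, gripper open.
Joint ranges: [-2.96, 2.96], [-0.89, 2.26], [0.02, 2.5], [-1.34, 4.48], [0, 2.73], [-2.66, 2.66]. Speed limits (rad/s): [2.39, 2.39, 2.79, 3.14, 3.14, 3.14].

## Interface

Orientations are given as a rotation vector (axis times angle).
In Python, from plant import sensors, read_camera, robot gives the robot as it stands.
- The arm moves only by the tool play_rows, never from a script. Its argument "series" is a list that holds one entry, the list of rows, each a list of 5 numbers: the closure, from -1 (fully open) to 1 (shut), then the shift along the world's x, y, z in m, then the turn about the world's z in rad. A call has 1 to 8 rows; each row is the pose to reach, as a shift and turn from the pose commanded when the call began; what a row does not reach only later rows make up. A row lasts 1/10 s, in which the tool goes at most 50 mm and 8.59 degrees, less where a joint would pass 70% of its speed; a pose out of reach is approached as far as the arm can. A call with a gripper value outside its range is refused whole. The fingers move at their own pace and stop on an object; "force" is the grip in N (left out, the last holds). Time passes only in rows, so rows that repeat a pose let the fingers close. It gives the time, the measured TCP pose, the force and the opening at its end, in the units of the state.
- sensors.read_state(): the state, without advancing time (a new reading comes with each control period).
- read_camera(name): name is "side" or "top" or "wrist"; returns a dict with "color" (480x640x3 uint8, red, green, blue), "range_z" (480x640 float32, m along the optical axis (not along the pixel's ray), 0 where there is no reading), "intrinsics" (3x3 intrinsics, pixels), "D" ([k1, k2, p1, p2, k3] as OpenCV has them; the pictures are not rectified), "rvec" (rotation vector, rad) and "tvec" (3), from world to camera coordinates, as OpenCV has them. Camera axes: x right, y down, z forward; pixel columns grow to the right and rows downward; lengths in m; the calibration is good to about 2 mm. A picture is of the moment at which its call begins.
- robot.close_job(): hands the job in, once; it reports no verdict.
The state is a dict: "t": time; "q": joint angles; "dq": joint speeds; "joint_torque": joint torques, N m; "tool_pos": TCP position; "orientation": TCP orientation; "force": force on the tool from outside, world axes, zero at the start; "wrist_torque": the same for the moment, N m; "opening": finger opening in m.
Only numpy, scipy, OpenCV 4.12 (cv2) and the standard library are available. Lean on these libraries where they do the work, as an engineer would, in place of code of your own. Each camera call takes 0.05 s, during which the arm holds its last target.

## Working session

There is one attempt and no reset: what is moved stays moved. The work goes in short steps, Python scripts to look and compute and a tool call to move; the robot and the scene stay as the last step left them, time stands still between calls to the robot, and variables do not carry over. Pictures are saved under pics/ and viewed, and the job is handed in when it is done.

Besides the shell and the picture viewer there is one more tool, called after "Emit:" in YAML: its name, and indented under it one key for each argument. play_rows: Moves the arm, as the interface text tells. Its arguments: {"type":"object","properties":{"series":{"type":"array","items":{"type":"array","items":{"type":"array","items":{"type":"number"}}}},"force":{"type":"number"}},"required":["series"]}

```bash
ls; mkdir -p pics
cat > h.py <<'E'
import numpy as np, cv2, pickle
from plant import sensors, read_camera, robot
def snap(n, tag):
    c=read_camera(n); cv2.imwrite(f'pics/{tag}.png', c['color'][:,:,::-1]); pickle.dump(c,open(f'pics/{tag}.pkl','wb')); return c
def load(tag): return pickle.load(open(f'pics/{tag}.pkl','rb'))
def ray(c,uv):
    uv=np.array(uv,float).reshape(-1,1,2)
    n=cv2.undistortPoints(uv,c['intrinsics'],c['D']).reshape(-1,2)
    R=cv2.Rodrigues(c['rvec'])[0]; o=-R.T@np.ravel(c['tvec'])
    d=np.c_[n,np.ones(len(n))]@R
    return o,d
def onz(c,uv,z):
    o,d=ray(c,uv); return o+d*((z-o[2])/d[:,2])[:,None]
def dep(c,uv):
    o,d=ray(c,uv); uv=np.array(uv).reshape(-1,2).astype(int)
    return o+d*c['range_z'][uv[:,1],uv[:,0]][:,None]
def proj(c,p):
    return cv2.projectPoints(np.array(p,float).reshape(-1,3),c['rvec'],c['tvec'],c['intrinsics'],c['D'])[0].reshape(-1,2)
def cloud(c):
    v,u=np.mgrid[0:480,0:640]; uv=np.c_[u.ravel(),v.ravel()]
    return dep(c,uv).reshape(480,640,3)
E
python3 - <<'E'
from h import *
s=sensors.read_state(); print(s); print(robot.tip_reach)
for n in('side','top','wrist'):
    c=snap(n,n+'0'); o,d=ray(c,[320,240]); print(n,o,d)
E
```

```text
pics
{'t': 0.0, 'q': array([ 1.06259033e+00,  1.31166668e-01,  1.48928045e+00, -2.03660319e-05,
        1.52298279e+00, -8.54017559e-02]), 'dq': array([ 4.15113578e-05,  5.36124820e-04,  1.41752594e-03, -2.82053527e-04,
        3.68266718e-04,  8.49704373e-04]), 'joint_torque': array([ 1.57692673e-03, -5.59833884e+01, -4.91771185e+01,  7.68517004e-02,
        3.54469148e-02, -2.03731556e-04]), 'tool_pos': array([0.24591417, 0.54669543, 0.23158349]), 'orientation': array([-6.59093117e-01, -3.07114626e+00,  2.76865004e-03]), 'force': array([ 0.11802626, -0.46169576,  0.79186151]), 'wrist_torque': array([ 0.00739464, -0.01894754, -0.00751165]), 'opening': 0.09308219996458938}
0.014
side [0.33565546 0.89916201 0.93098584] [[ 0.1598656  -0.73832533 -0.65529004]]
top [ 0.41391354 -0.00629978  1.08169203] [[ 0.11623291  0.00174511 -0.99322889]]
wrist [0.18558859 0.57378878 0.38525084] [[ 0.20914082 -0.09319504 -0.9734939 ]]
```

View pics/side0.png

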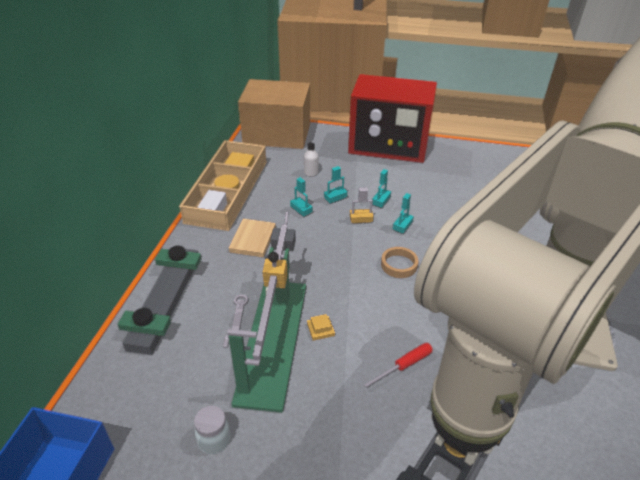

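View pics/top0.png

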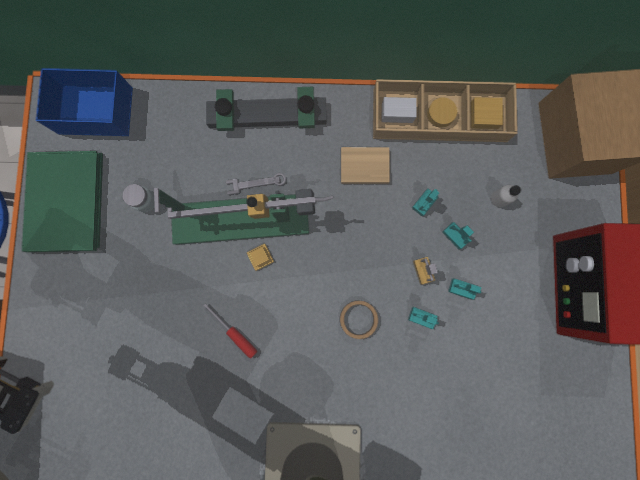

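View pics/wrist0.png

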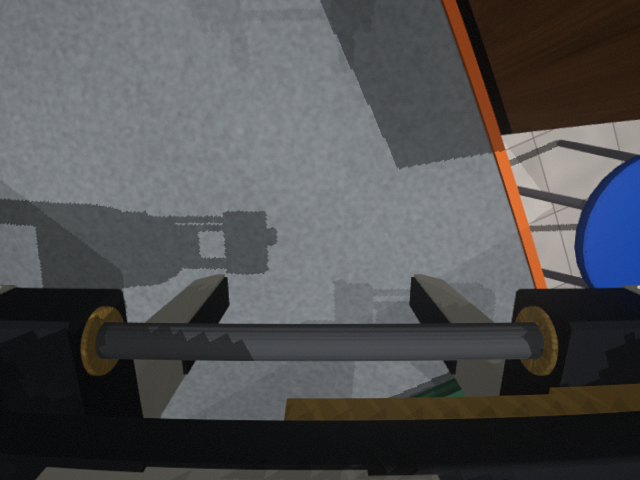

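Run:
```python
from h import *
a=load('top0')['color'][:,:,::-1]; b=load('side0')['color'][:,:,::-1]
t1=cv2.resize(a[230:310,390:500],None,fx=3.6,fy=3.6,interpolation=2)
t2=cv2.resize(b[170:250,330:440],None,fx=3.6,fy=3.6,interpolation=2)
cv2.imwrite('pics/z1.png',np.hstack([t1,t2]))
cv2.imwrite('pics/z2.png',cv2.resize(a[160:260,150:350],None,fx=4,fy=4,interpolation=2))
cv2.imwrite('pics/z3.png',cv2.resize(b[205:415,210:330],None,fx=2.8,fy=2.8,interpolation=2))
c=load('top0');P=cloud(c);hsv=cv2.cvtColor(c['color'],cv2.COLOR_RGB2HSV)
m=(hsv[:,:,0]>14)&(hsv[:,:,0]<28)&(hsv[:,:,1]>120)&(hsv[:,:,2]>60)
n,l,st,ce=cv2.connectedComponentsWithStats(m.astype(np.uint8))
for i in range(1,n):
  if st[i,4]>60: q=P[l==i];print(st[i],ce[i],q.mean(0),q.min(0),q.max(0))
# high grey pixels at die
sub=np.zeros_like(m);sub[250:295,405:445]=1
for z0,z1 in((.018,.032),(.04,.075),(.075,.12)):
  k=sub&(P[:,:,2]>z0)&(P[:,:,2]<z1);q=P[k];print(z0,len(q),q.mean(0),q.min(0),q.max(0), cv2.minAreaRect((q[:,:2]*1000).astype(np.float32)))
```

```text
[429  98  28  26 557] [442.66965889 110.54937163] [ 0.86477092 -0.2983873   0.03922628] [ 0.41391354 -0.3338996   0.02768775] [ 0.90119033 -0.00629978  1.08169203]
[472  98  31  27 753] [487.6998672  110.78087649] [ 0.86651111 -0.40871093  0.0400758 ] [ 0.41391354 -0.44528793  0.02453734] [ 0.90251604 -0.00629978  1.08169203]
[248 207  16   8  75] [254.42666667 211.01333333] [0.57922619 0.13527821 0.16466274] [0.57255125 0.11686952 0.15950591] [0.58784552 0.14948065 0.16901415]
[249 245  20  25 247] [258.30769231 256.41700405] [0.49363943 0.14208377 0.02947774] [ 0.41391354 -0.00629978  0.00678808] [0.52346657 0.16736104 1.08169203]
[415 260  15  24 126] [421.62698413 271.63492063] [ 0.46773603 -0.24908702  0.02580778] [ 0.44073714 -0.26641754  0.01995188] [ 0.49525729 -0.23352804  0.03043029]
0.018 258 [ 0.47083955 -0.25068824  0.02554319] [ 0.4406525  -0.2791677   0.01833003] [ 0.5031444  -0.23096795  0.03043029] ((471.9234924316406, -254.816162109375), (59.82205581665039, 34.10699462890625), 18.883081436157227)
0.04 55 [ 0.47211044 -0.25354942  0.06430483] [ 0.44700697 -0.26341891  0.040314  ] [ 0.49721825 -0.24478171  0.07436084] ((471.326416015625, -252.87355041503906), (52.55709457397461, 9.58740234375), 17.960708618164062)
0.075 93 [ 0.47141667 -0.25313824  0.0991936 ] [ 0.45991761 -0.26330449  0.07524058] [ 0.48351733 -0.24515602  0.10764723] ((471.988037109375, -255.31228637695312), (21.73948097229004, 15.19746208190918), 15.967951774597168)
```

View pics/z1.png

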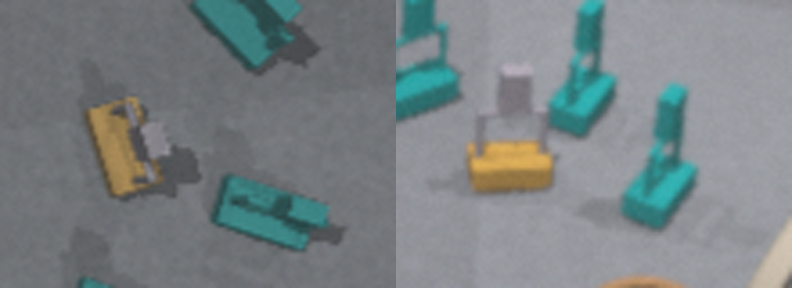

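View pics/z2.png

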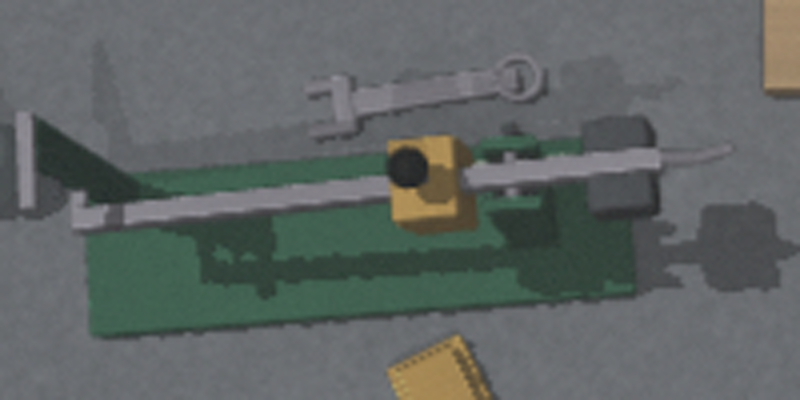

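View pics/z3.png

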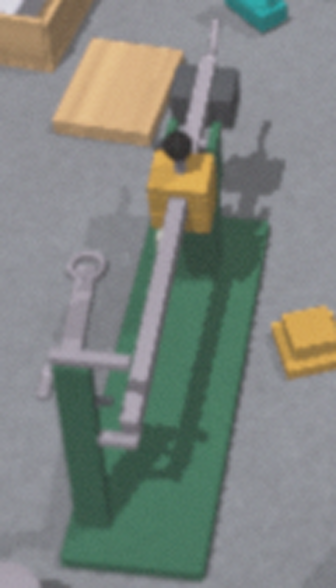

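Run:
```python
from h import *
for n in('top','side'):
  c=load(n+'0');P=cloud(c);hsv=cv2.cvtColor(c['color'],cv2.COLOR_RGB2HSV).astype(int)
  reg=(P[:,:,0]>.4)&(P[:,:,0]<.72)&(P[:,:,1]<.36)&(P[:,:,1]>-.12)
  g=reg&(hsv[:,:,0]>65)&(hsv[:,:,0]<90)&(hsv[:,:,1]>70)
  q=P[g&(P[:,:,2]>.006)&(P[:,:,2]<.024)]
  print(n,len(q),q.mean(0),cv2.minAreaRect((q[:,:2]*1000).astype(np.float32)))
  f=reg&(P[:,:,2]>.1)&(hsv[:,:,1]<40)
  q=P[f]
  for y0 in np.arange(-.1,.33,.02):
    k=q[(q[:,1]>y0)&(q[:,1]<y0+.02)]
    if len(k): print(round(y0+.01,3),len(k),k.mean(0).round(4),np.median(k,0).round(4),k.min(0).round(3),k.max(0).round(3))
  kn=reg&(P[:,:,2]>.165)&(hsv[:,:,2]<60); q=P[kn]; print('knob',len(q),q.mean(0),q.min(0),q.max(0))
```

```text
top 2310 [0.57018589 0.23652404 0.01370121] ((586.9244995117188, 195.80221557617188), (97.56105041503906, 332.96990966796875), 6.192329406738281)
-0.03 13 [ 0.611  -0.0241  0.1744] [ 0.611  -0.0234  0.1746] [ 0.608 -0.028  0.169] [ 0.614 -0.021  0.178]
-0.01 866 [ 0.4214 -0.0065  1.0468] [ 0.4139 -0.0063  1.0817] [ 0.414 -0.019  0.161] [ 0.615 -0.     1.082]
0.01 127 [0.603  0.0137 0.1601] [0.6029 0.0142 0.1638] [0.581 0.002 0.133] [0.631 0.019 0.172]
0.03 246 [0.6021 0.0299 0.1619] [0.6011 0.0298 0.1632] [0.579 0.02  0.132] [0.631 0.04  0.171]
0.05 138 [0.6045 0.0474 0.1612] [0.6033 0.0461 0.1618] [0.579 0.04  0.139] [0.628 0.059 0.168]
0.07 79 [0.6006 0.071  0.1562] [0.5996 0.0716 0.1612] [0.581 0.061 0.102] [0.621 0.08  0.168]
0.09 117 [0.6028 0.0896 0.1528] [0.6007 0.0889 0.1548] [0.579 0.08  0.121] [0.63  0.1   0.164]
0.11 54 [0.5975 0.1075 0.1545] [0.5964 0.1073 0.157 ] [0.591 0.1   0.129] [0.618 0.115 0.162]
0.13 54 [0.5916 0.1341 0.1982] [0.5916 0.1338 0.1994] [0.583 0.128 0.166] [0.6   0.14  0.205]
0.15 38 [0.591  0.1497 0.177 ] [0.591  0.1461 0.1946] [0.584 0.14  0.131] [0.
[... 2351 characters left out ...]
9] [0.594 0.22  0.148]
0.23 65 [0.5842 0.2301 0.1412] [0.5839 0.2296 0.1426] [0.578 0.22  0.126] [0.592 0.24  0.147]
0.25 71 [0.582  0.2495 0.1384] [0.5819 0.2499 0.1399] [0.576 0.24  0.122] [0.589 0.26  0.144]
0.27 74 [0.5798 0.2701 0.1359] [0.5796 0.2703 0.1372] [0.573 0.26  0.123] [0.587 0.28  0.141]
0.29 73 [0.5774 0.29   0.1336] [0.5771 0.2898 0.1347] [0.572 0.281 0.12 ] [0.585 0.3   0.14 ]
0.31 79 [0.5755 0.3098 0.1313] [0.5754 0.3102 0.1323] [0.569 0.3   0.118] [0.583 0.32  0.137]
0.33 355 [0.587  0.333  0.1575] [0.5846 0.3334 0.1692] [0.568 0.32  0.1  ] [0.619 0.34  0.195]
knob 51 [0.59368168 0.14450099 0.19817811] [0.5869898  0.13691588 0.1892237 ] [0.60277029 0.15000588 0.20432661]
```

Run:
```python
from h import *
yaw=np.radians(6.15);ey=np.array([-np.sin(yaw),np.cos(yaw)]);pv=np.array([.5985,.0897])
for n in('top','side'):
  c=load(n+'0');P=cloud(c)
  m=(c['range_z']>0)&(P[:,:,2]>.12)&(P[:,:,1]<.015)&(P[:,:,1]>-.04)&(abs(P[:,:,0]-.61)<.012)
  vu=np.argwhere(m); 
  for v,u in vu:
    p=P[v,u]; s=(p[:2]-pv)@ey
    z=p[2]-.15; t=-.12
    by=s*np.cos(t)+z*np.sin(t); bz=-s*np.sin(t)+z*np.cos(t)
    if by<-.08: print(n,u,v,'x',round(p[0],4),'by %.1f bz %.1f'%(by*1e3,bz*1e3))
a=load('side0')['color'][:,:,::-1]
cv2.imwrite('pics/z4.png',cv2.resize(a[200:270,255:315],None,fx=8,fy=8,interpolation=2))
```

```text
top 313 196 x 0.6137 by -80.1 bz 9.5
top 314 196 x 0.6138 by -82.2 bz 9.3
top 328 196 x 0.6146 by -111.4 bz 5.7
top 329 196 x 0.6133 by -114.0 bz 11.2
top 330 196 x 0.6134 by -116.0 bz 10.8
top 331 196 x 0.6128 by -118.4 bz 13.9
top 332 196 x 0.6136 by -120.2 bz 10.0
top 314 197 x 0.6118 by -82.0 bz 8.8
top 325 197 x 0.613 by -104.7 bz 3.0
top 326 197 x 0.6123 by -107.1 bz 6.4
top 327 197 x 0.6124 by -109.1 bz 5.6
top 328 197 x 0.6114 by -111.6 bz 10.5
top 329 197 x 0.6113 by -113.8 bz 10.7
top 330 197 x 0.611 by -116.0 bz 12.4
top 331 197 x 0.6107 by -118.2 bz 13.7
top 332 197 x 0.611 by -120.1 bz 12.0
top 314 198 x 0.6097 by -81.8 bz 8.4
top 315 198 x 0.6098 by -83.9 bz 8.1
top 316 198 x 0.6103 by -85.7 bz 5.7
top 317 198 x 0.6109 by -87.5 bz 2.6
top 318 198 x 0.6106 by -89.8 bz 4.3
top 319 198 x 0.6103 by -92.1 bz 5.6
top 320 198 x 0.6109 by -93.9 bz 2.9
top 321 198 x 0.6116 by -95.7 bz -0.4
top 322 198 x 0.6113 by -97.9 bz 0.8
top 323 198 x 0.6118 by -99.9 bz -1.2
top 324 198 x 0.611 by -102.3 bz 2.5
top 325 198 x 0.6111 by -104.4 bz 2.1
top 326 198 x 0.6103 by -106.8 bz 5.5
top 
[... 2620 characters left out ...]
102.9 bz 0.7
side 287 221 x 0.6094 by -105.1 bz -1.3
side 285 222 x 0.6121 by -99.0 bz 1.3
side 286 222 x 0.61 by -99.3 bz 1.2
side 287 222 x 0.6086 by -102.2 bz -1.5
side 284 223 x 0.6131 by -94.6 bz 2.5
side 285 223 x 0.6103 by -93.0 bz 4.5
side 286 223 x 0.6089 by -95.6 bz 1.9
side 287 223 x 0.6084 by -100.7 bz -3.2
side 284 224 x 0.6103 by -85.7 bz 8.7
side 285 224 x 0.6088 by -87.8 bz 6.7
side 286 224 x 0.6068 by -88.5 bz 6.2
side 282 225 x 0.614 by -82.7 bz 8.2
side 283 225 x 0.6116 by -82.2 bz 8.9
side 284 225 x 0.6097 by -83.3 bz 8.0
side 285 225 x 0.6071 by -82.0 bz 9.7
side 286 225 x 0.6043 by -80.3 bz 11.8
side 281 226 x 0.6155 by -80.1 bz 7.4
side 283 226 x 0.6111 by -80.3 bz 7.8
```

View pics/z4.png

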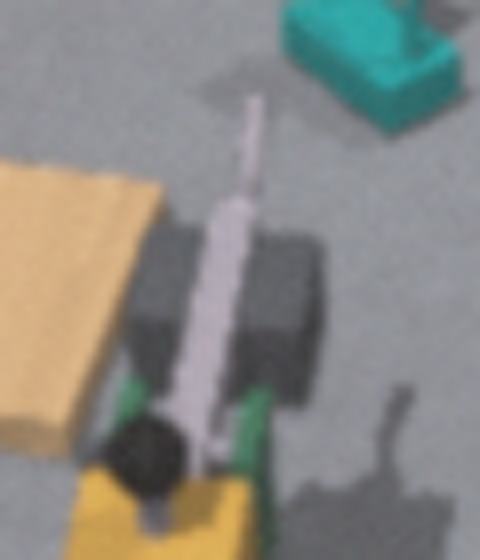

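Emit:
play_rows:
  series:
    - [[0, 0.012, -0.04, 0.01, -0.05], [0, 0.024, -0.085, 0.02, -0.1], [0, 0.037, -0.13, 0.02, -0.15], [0, 0.05, -0.175, 0.02, -0.2], [0, 0.062, -0.22, 0.02, -0.25], [0, 0.075, -0.265, 0.02, -0.3], [0, 0.087, -0.31, 0.02, -0.35], [0, 0.1, -0.355, 0.02, -0.4]]

```text
t: 0.95
tool_pos: [0.3461, 0.1905, 0.2525]
orientation: [1.258, 2.878, 0.0]
force: [0.6, 1.0, -0.3]
opening: 0.0464
```

Emit:
play_rows:
  series:
    - [[0, 0.013, -0.045, 0, -0.06], [0, 0.026, -0.09, 0, -0.12], [0, 0.039, -0.135, 0, -0.18], [0, 0.052, -0.18, 0, -0.24], [0, 0.065, -0.225, 0, -0.3], [0, 0.078, -0.27, 0, -0.36], [0, 0.09, -0.315, 0, -0.4], [0, 0.103, -0.36, 0, -0.429]]

```text
t: 1.75
tool_pos: [0.4491, -0.1699, 0.2525]
orientation: [1.843, 2.544, 0.0]
force: [0.2, 0.2, 0.6]
opening: 0.0468
```

Emit:
play_rows:
  series:
    - [[0, 0.012, -0.04, -0.01, 0], [0, 0.022, -0.08, -0.04, 0], [0, 0.022, -0.087, -0.06, 0], [0, 0.022, -0.087, -0.06, 0]]

```text
t: 2.15
tool_pos: [0.4689, -0.255, 0.1883]
orientation: [-1.839, -2.538, 0.001]
force: [0.2, 0.9, -0.7]
opening: 0.0466
```

```bash
cat > st.py <<'E'
from h import *
from scipy.spatial.transform import Rotation as Ro
s=sensors.read_state(); R=Ro.from_rotvec(s['orientation']).as_matrix()
print('t',round(s['t'],2),'tcp',s['tool_pos'].round(4),'jaw',np.degrees(np.arctan2(R[1,1],R[0,1])).round(2),'F',s['force'].round(2),'T',s['wrist_torque'].round(2),'open',round(s['opening'],4),'q',s['q'].round(2))
E
python3 - <<'E'
import st
from h import *
snap('wrist','w1');
c=load('side0');P=cloud(c)
hsv=cv2.cvtColor(c['color'],cv2.COLOR_RGB2HSV)
box=(np.hypot(P[:,:,0]-.472,P[:,:,1]+.255)<.045)
for z0,z1 in((.02,.032),(.04,.075),(.08,.12)):
  k=box&(P[:,:,2]>z0)&(P[:,:,2]<z1);q=P[k];print(z0,len(q),q.mean(0), cv2.minAreaRect((q[:,:2]*1000).astype(np.float32)))
E
```

```text
t 2.15 tcp [ 0.4689 -0.255   0.1883] jaw 18.14 F [ 0.17  0.91 -0.75] T [-0.07  0.07 -0.01] open 0.0466 q [-0.59 -0.02  1.72 -0.    1.44 -0.91]
0.02 198 [ 0.47333736 -0.25200344  0.0254137 ] ((473.67376708984375, -253.8058319091797), (59.642860412597656, 40.717002868652344), 16.820669174194336)
0.04 85 [ 0.4747533  -0.25287693  0.06198466] ((472.9252624511719, -253.52320861816406), (53.115516662597656, 15.043593406677246), 19.385099411010742)
0.08 92 [ 0.47290722 -0.25121396  0.09463933] ((472.54998779296875, -252.5532989501953), (24.6417293548584, 20.163469314575195), 33.357147216796875)
```

View pics/w1.png

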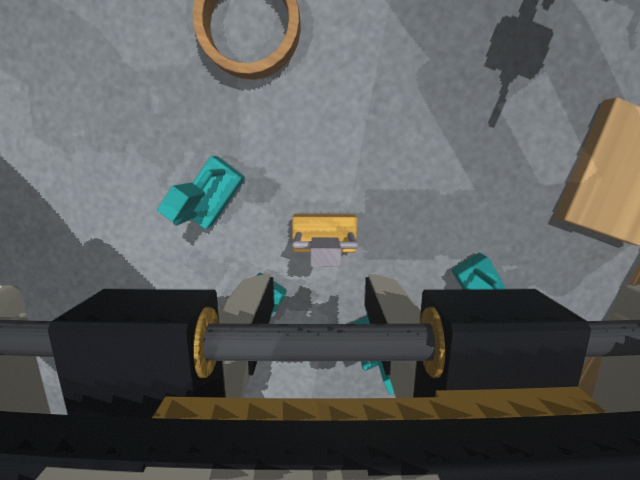

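Run:
```python
from h import *
c=load('w1');P=cloud(c)
box=(np.hypot(P[:,:,0]-.472,P[:,:,1]+.255)<.045);box[275:]=0
for z0,z1 in((.02,.032),(.06,.075),(.098,.11)):
  k=box&(P[:,:,2]>z0)&(P[:,:,2]<z1);q=P[k];print(z0,len(q),q.mean(0), cv2.minAreaRect((q[:,:2]*1000).astype(np.float32)))
# jaw pads
k=(P[:,:,2]>.14);k[:270]=0;k[320:]=0
```

```text
0.02 1518 [ 0.47004032 -0.25053028  0.02728459] ((472.31658935546875, -255.51751708984375), (59.59333038330078, 33.51350021362305), 17.776824951171875)
0.06 330 [ 0.47193809 -0.25438475  0.06894728] ((471.2336120605469, -254.11166381835938), (53.03411102294922, 10.383724212646484), 17.92506980895996)
0.098 641 [ 0.47206121 -0.25505987  0.1049699 ] ((472.4774169921875, -255.67979431152344), (21.407724380493164, 14.062627792358398), 18.10782241821289)
```

Emit:
play_rows:
  series:
    - [[0, 0.003, 0, -0.01, 0], [0, 0.003, 0, -0.03, 0], [0, 0.003, 0, -0.05, 0], [0, 0.003, 0, -0.07, 0], [0, 0.003, 0, -0.085, 0], [0, 0.003, 0, -0.095, 0], [0, 0.003, 0, -0.102, 0], [0, 0.003, 0, -0.102, 0]]

```text
t: 3.0
tool_pos: [0.474, -0.2544, 0.0902]
orientation: [-1.84, -2.546, 0.0]
force: [0.5, -0.1, 0.7]
opening: 0.0466
```

```bash
python3 st.py
```

```text
t 3.0 tcp [ 0.474  -0.2544  0.0902] jaw 18.3 F [ 0.48 -0.11  0.67] T [-0.04  0.09 -0.03] open 0.0466 q [-0.59  0.08  1.81 -0.    1.25 -0.91]
```

Emit:
play_rows:
  force: 20
  series:
    - [[0, -0.0015, -0.001, -0.002, 0], [0.5, -0.0015, -0.001, -0.002, 0], [1, -0.0015, -0.001, -0.002, 0], [1, -0.0015, -0.001, -0.002, 0], [1, -0.0015, -0.001, -0.002, 0], [1, -0.0015, -0.001, -0.002, 0]]

```text
t: 3.6
tool_pos: [0.4729, -0.256, 0.089]
orientation: [1.84, 2.546, 0.0]
force: [0.6, 0.6, 1.8]
opening: 0.0217
```

```bash
python3 st.py
```

```text
t 3.6 tcp [ 0.4729 -0.256   0.089 ] jaw 18.28 F [0.63 0.64 1.79] T [-0.07  0.07 -0.02] open 0.0217 q [-0.59  0.08  1.81  0.    1.25 -0.91]
```

Emit:
play_rows:
  series:
    - [[1, 0, 0, 0.01, 0], [1, 0, 0, 0.03, 0], [1, 0, 0, 0.055, 0], [1, 0, 0, 0.08, 0], [1, 0, 0, 0.105, 0], [1, 0, 0, 0.118, 0], [1, 0, 0, 0.122, 0], [1, 0, 0, 0.122, 0]]

```text
t: 4.4
tool_pos: [0.4725, -0.2558, 0.2104]
orientation: [-1.84, -2.546, 0.0]
force: [0.5, 0.1, -5.7]
opening: 0.0221
```

```bash
python3 st.py; python3 -c "
from h import *
for i in range(8):
  snap('wrist','w2'); print(sensors.read_state()['force'].round(2))
"
```

```text
t 4.4 tcp [ 0.4725 -0.2558  0.2104] jaw 18.28 F [ 0.5   0.08 -5.73] T [-0.04  0.06  0.04] open 0.0221 q [-0.59 -0.03  1.69 -0.    1.48 -0.91]
[ 0.63 -0.15 -5.74]
[-0.56 -0.3  -5.7 ]
[-0.95 -0.32 -5.97]
[ 0.78  0.31 -5.63]
[ 1.43  0.32 -5.2 ]
[-0.18 -0.6  -5.87]
[-0.15 -1.14 -5.2 ]
[-0.85 -0.22 -6.09]
```

Emit:
play_rows:
  series:
    - [[1, 0.01, 0.015, 0, -0.02], [1, 0.035, 0.045, 0, -0.06], [1, 0.06, 0.075, 0, -0.1], [1, 0.085, 0.11, 0, -0.14], [1, 0.11, 0.145, 0, -0.18], [1, 0.13, 0.17, 0, -0.2], [1, 0.14, 0.178, 0, -0.212], [1, 0.1425, 0.18, 0, -0.212]]

```text
t: 5.6
tool_pos: [0.6158, -0.0747, 0.2101]
orientation: [-2.097, -2.339, 0.0]
force: [0.3, -0.5, -4.5]
opening: 0.0222
```

```bash
python3 -c "
import st
from h import *
for n in ('top','side','wrist'): snap(n,n+'2')
a=load('top2')['color'][:,:,::-1];b=load('side2')['color'][:,:,::-1]
cv2.imwrite('pics/z5.png',np.hstack([cv2.resize(a[150:250,280:380],None,fx=4,fy=4,interpolation=2),cv2.resize(b[140:240,250:350],None,fx=4,fy=4,interpolation=2)]))
import st
"
```

```text
t 5.6 tcp [ 0.6158 -0.0747  0.2101] jaw 6.24 F [ 0.27 -0.45 -4.52] T [0.   0.08 0.04] open 0.0222 q [-0.2   0.2   1.46 -0.    1.49 -0.31]
```

View pics/z5.png

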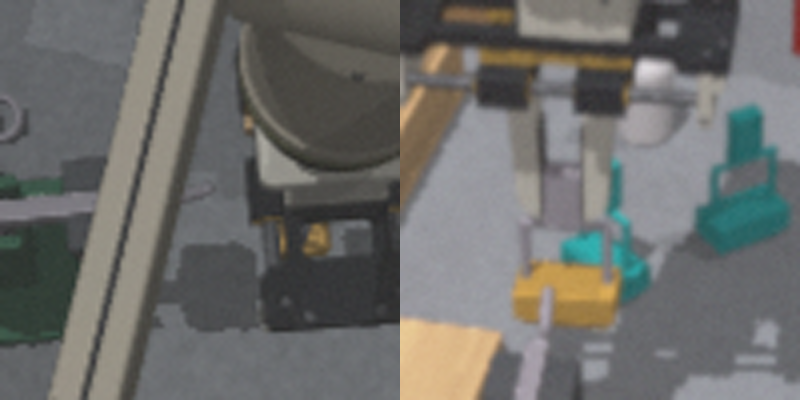

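View pics/wrist2.png

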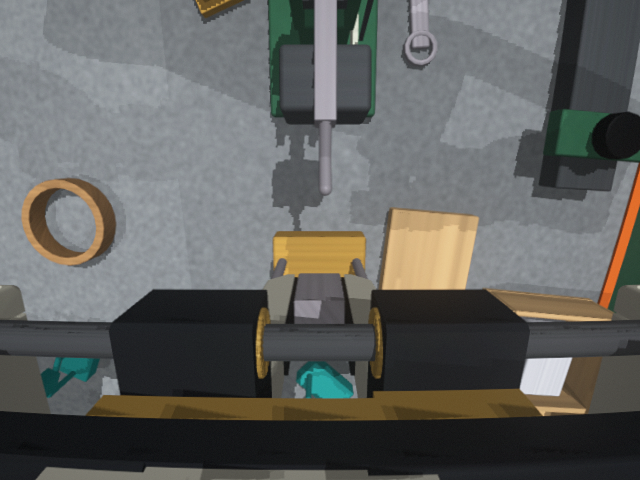

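Run:
```python
from h import *
yaw=np.radians(6.15);ey=np.array([-np.sin(yaw),np.cos(yaw)]);ex=np.array([np.cos(yaw),np.sin(yaw)]);pv=np.array([.5985,.0897])
c=load('wrist2');P=cloud(c)
S=(P[:,:,:2]-pv)@ey; X=(P[:,:,:2]-pv)@ex; Z=P[:,:,2]
def rep(n,m):
  print(n,m.sum(),'X %.4f [%.4f %.4f] S[%.4f %.4f] Z med %.4f [%.4f %.4f]'%(np.median(X[m]),*np.percentile(X[m],[3,97]),*np.percentile(S[m],[1,99]),np.median(Z[m]),*np.percentile(Z[m],[2,98])))
hk=(Z>.14)&(Z<.2)&(S<-.084)&(S>-.13)&(abs(X)<.015); hk[200:]=0
for a in range(-122,-84,4):
  k=hk&(S>a/1e3)&(S<a/1e3+.004)
  if k.sum(): rep(a,k)
bm=(Z>.14)&(S<-.03)&(S>-.075)&(abs(X)<.015); bm[200:]=0; bm&=Z>.16; rep('beam',bm)
d=(Z>.13)&(Z<.155)&(S<-.12)&(S>-.22)&(abs(X)<.05); d[:225]=0;d[275:]=0; rep('die top',d)
q=np.c_[X[d],S[d]].astype(np.float32)*1000; print(cv2.minAreaRect(q))
for r in (236,245,255): 
  k=np.zeros_like(d);k[r]=d[r]; print(r,X[k].min(),X[k].max(),S[k].mean(),Z[k].mean())
```

```text
-122 36 X 0.0012 [-0.0015 0.0038] S[-0.1199 -0.1181] Z med 0.1779 [0.1759 0.1797]
-118 99 X 0.0012 [-0.0020 0.0045] S[-0.1179 -0.1140] Z med 0.1781 [0.1744 0.1800]
-114 98 X 0.0012 [-0.0020 0.0045] S[-0.1140 -0.1101] Z med 0.1749 [0.1716 0.1782]
-110 92 X 0.0010 [-0.0020 0.0041] S[-0.1100 -0.1064] Z med 0.1711 [0.1673 0.1741]
-106 96 X 0.0010 [-0.0020 0.0042] S[-0.1059 -0.1021] Z med 0.1669 [0.1633 0.1701]
-102 84 X 0.0011 [-0.0020 0.0042] S[-0.1016 -0.0983] Z med 0.1636 [0.1610 0.1660]
-98 93 X 0.0008 [-0.0020 0.0042] S[-0.0978 -0.0940] Z med 0.1645 [0.1622 0.1662]
-94 87 X 0.0013 [-0.0020 0.0041] S[-0.0940 -0.0903] Z med 0.1661 [0.1636 0.1677]
-90 97 X 0.0013 [-0.0020 0.0040] S[-0.0899 -0.0861] Z med 0.1676 [0.1652 0.1693]
-86 52 X 0.0012 [-0.0020 0.0046] S[-0.0859 -0.0841] Z med 0.1685 [0.1661 0.1702]
beam 4154 X 0.0002 [-0.0141 0.0140] S[-0.0746 -0.0310] Z med 0.1658 [0.1620 0.1707]
die top 3668 X -0.0027 [-0.0301 0.0253] S[-0.1739 -0.1492] Z med 0.1484 [0.1329 0.1501]
((-2.3787193298339844, -161.99642944335938), (60.0032958984375, 25.949472427368164), 0.22537706792354584)
236 -0.03185563396244112 0.027050042412050092 -0.14961397140486216 0.14688232991425437
245 -0.032315281668465604 0.027594994019830902 -0.15513020002633776 0.148549505045047
255 -0.031786615939083274 0.026801999708927708 -0.16176990194507757 0.14852506413884473
```

Emit:
play_rows:
  series:
    - [[1, 0.0035, 0.0005, 0.0015, 0], [1, 0.0025, 0.0104, 0.0015, 0], [1, 0.0014, 0.02, 0.0015, 0], [1, 0.0003, 0.03, 0.0015, 0], [1, -0.0008, 0.04, 0.0015, 0], [1, -0.0018, 0.05, 0.0015, 0], [1, -0.003, 0.06, 0.0015, 0], [1, -0.0036, 0.0665, 0.0015, 0]]

```text
t: 6.55
tool_pos: [0.6114, -0.008, 0.2122]
orientation: [-2.098, -2.338, -0.0]
force: [0.7, 1.0, -4.5]
opening: 0.0222
```

Emit:
play_rows:
  series:
    - [[1, 0, 0, 0, 0], [1, 0, 0, 0, 0]]

```text
t: 6.75
tool_pos: [0.6116, -0.0093, 0.2121]
orientation: [2.099, 2.337, -0.0]
force: [-0.0, -0.5, -5.2]
opening: 0.0219
```

```bash
python3 -c "
import st
from h import *
for n in ('side','wrist'): snap(n,n+'3')
a=load('wrist3')['color'][:,:,::-1];b=load('side3')['color'][:,:,::-1]
cv2.imwrite('pics/z6.png',np.hstack([cv2.resize(a[100:400,200:440],(400,500),interpolation=2),cv2.resize(b[140:240,230:310],(400,500),interpolation=2)]))
"
```

```text
t 6.75 tcp [ 0.6116 -0.0093  0.2121] jaw 6.15 F [-0.04 -0.52 -5.21] T [-0.06  0.08  0.  ] open 0.0219 q [-0.1   0.17  1.48 -0.    1.49 -0.21]
```

View pics/z6.png

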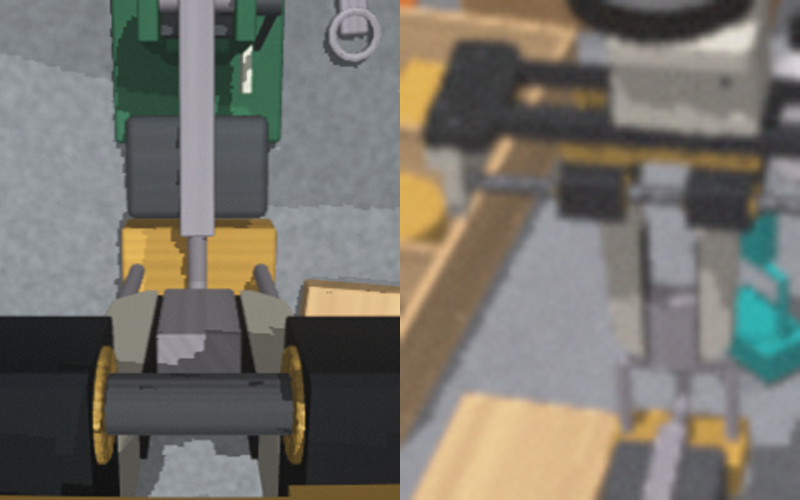

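Emit:
play_rows:
  series:
    - [[1, 0, 0, -0.002, 0], [1, 0, 0, -0.005, 0], [1, 0, 0, -0.008, 0], [1, 0, 0, -0.011, 0], [1, 0, 0, -0.014, 0], [1, 0, 0, -0.016, 0], [1, 0, 0, -0.018, 0], [1, 0, 0, -0.019, 0]]

```text
t: 7.65
tool_pos: [0.6115, -0.0093, 0.1929]
orientation: [-2.099, -2.337, 0.0]
force: [0.0, 0.3, -6.0]
opening: 0.0219
```

Emit:
play_rows:
  series:
    - [[1, 0, 0, -0.001, 0], [1, 0, 0, -0.002, 0], [1, 0, 0, -0.003, 0], [1, 0, 0, -0.004, 0], [1, 0, 0, -0.005, 0], [1, 0, 0, -0.006, 0], [1, 0, 0, -0.007, 0], [1, 0, 0, -0.008, 0]]

```text
t: 8.45
tool_pos: [0.6116, -0.0094, 0.1852]
orientation: [2.099, 2.337, 0.0]
force: [0.6, 0.1, -4.5]
opening: 0.0219
```

```bash
cat > tilt.py <<'E'
from h import *
import sys
yaw=np.radians(6.15);ey=np.array([-np.sin(yaw),np.cos(yaw)]);ex=np.array([np.cos(yaw),np.sin(yaw)]);pv=np.array([.5985,.0897])
def tilt(tag,cam='side'):
  c=snap(cam,tag);P=cloud(c);ok=c['range_z']>0
  S=(P[:,:,:2]-pv)@ey; X=(P[:,:,:2]-pv)@ex; Z=P[:,:,2]
  hsv=cv2.cvtColor(c['color'],cv2.COLOR_RGB2HSV)
  m=ok&(abs(X)<.005)&(Z>.10)&(Z<.2)&(S>.03)&(S<.232)&(hsv[:,:,1]<60)&(hsv[:,:,2]>80)
  # upper envelope
  ss=S[m];zz=Z[m]; k=np.ones(len(ss),bool)
  for _ in range(8):
    p=np.polyfit(ss[k],zz[k],1); r=zz-np.polyval(p,ss); k=(r>-.004)&(r<.004) if _>1 else (r>-.006)&(r<.03)
  br=(hsv[:,:,0]>14)&(hsv[:,:,0]<28)&(hsv[:,:,1]>110)&ok&(Z>.12)&(abs(X)<.03)&(S>.0)&(S<.24)
  kn=ok&(hsv[:,:,2]<60)&(Z>.175)&(Z<.24)&(abs(X)<.02)&(S>0)&(S<.24)
  out=''
  if br.sum(): out+=' brass S[%.4f %.4f] Zmax %.4f'%(*np.percentile(S[br],[2,98]),np.percentile(Z[br],98))
  if kn.sum(): out+=' knob n%d S %.4f [%.4f %.4f] X %.4f Z %.4f'%(kn.sum(),np.median(S[kn]),*np.percentile(S[kn],[2,98]),np.median(X[kn]),Z[kn].max())
  print(cam,'tilt %.4f'%np.arctan(p[0]),'ztop at pivot %.4f'%p[1],'n',k.sum(),'Srange',ss[k].min().round(3),ss[k].max().round(3),out)
if __name__=='__main__':
  import st
  for cam in sys.argv[2:] or ['side']: tilt(sys.argv[1]+cam,cam)
E
python3 tilt.py a side top
```

```text
t 8.45 tcp [ 0.6116 -0.0094  0.1852] jaw 6.13 F [ 0.58  0.13 -4.49] T [-0.06  0.08 -0.03] open 0.0219 q [-0.1   0.19  1.51 -0.    1.44 -0.21]
side tilt -0.0725 ztop at pivot 0.1590 n 363 Srange 0.061 0.231  brass S[0.0294 0.0631] Zmax 0.1700 knob n55 S 0.0526 [0.0457 0.0586] X 0.0008 Z 0.2067
top tilt -0.0728 ztop at pivot 0.1591 n 355 Srange 0.065 0.231  brass S[0.0395 0.0611] Zmax 0.1694 knob n67 S 0.0453 [0.0381 0.0539] X -0.0012 Z 0.2080
```

Emit:
play_rows:
  series:
    - [[1, 0, 0, -0.001, 0], [1, 0, 0, -0.002, 0], [1, 0, 0, -0.0035, 0], [1, 0, 0, -0.005, 0], [1, 0, 0, -0.0065, 0], [1, 0, 0, -0.008, 0], [1, 0, 0, -0.0095, 0], [1, 0, 0, -0.011, 0]]

```text
t: 9.35
tool_pos: [0.6116, -0.0095, 0.174]
orientation: [2.1, 2.337, -0.0]
force: [0.7, -1.6, -3.2]
opening: 0.0223
```

Emit:
play_rows:
  series:
    - [[1, 0, 0, -0.001, 0], [1, 0, 0, -0.002, 0], [1, 0, 0, -0.003, 0], [1, 0, 0, -0.004, 0], [1, 0, 0, -0.005, 0], [1, 0, 0, -0.006, 0], [1, 0, 0, -0.007, 0], [1, 0, 0, -0.007, 0]]

```text
t: 10.15
tool_pos: [0.6114, -0.0092, 0.1669]
orientation: [-2.099, -2.337, 0.0]
force: [0.4, -1.0, -3.3]
opening: 0.022
```

```bash
python3 tilt.py b side top
```

```text
t 10.15 tcp [ 0.6114 -0.0092  0.1669] jaw 6.14 F [ 0.39 -1.03 -3.32] T [-0.29 -0.06 -0.02] open 0.022 q [-0.1   0.2   1.53  0.    1.41 -0.21]
side tilt 0.1083 ztop at pivot 0.1596 n 325 Srange 0.058 0.232  brass S[0.0267 0.0640] Zmax 0.1782 knob n55 S 0.0438 [0.0357 0.0490] X 0.0007 Z 0.2154
top tilt 0.1025 ztop at pivot 0.1600 n 398 Srange 0.062 0.231  brass S[0.0368 0.0573] Zmax 0.1799 knob n58 S 0.0383 [0.0322 0.0451] X -0.0008 Z 0.2149
```

Emit:
play_rows:
  series:
    - [[1, 0, 0, -0.0005, 0], [1, 0, 0, -0.001, 0], [1, 0, 0, -0.001, 0]]

```text
t: 10.55
tool_pos: [0.6115, -0.0092, 0.1661]
orientation: [-2.099, -2.337, -0.0]
force: [0.6, -0.9, -3.7]
opening: 0.0219
```

```bash
python3 tilt.py c side top; python3 st.py
```

```text
t 10.55 tcp [ 0.6115 -0.0092  0.1661] jaw 6.13 F [ 0.63 -0.87 -3.67] T [-0.13 -0.    0.02] open 0.0219 q [-0.1   0.2   1.53  0.    1.41 -0.21]
side tilt 0.1174 ztop at pivot 0.1595 n 330 Srange 0.056 0.232  brass S[0.0263 0.0640] Zmax 0.1789 knob n58 S 0.0431 [0.0372 0.0485] X 0.0009 Z 0.2145
top tilt 0.1140 ztop at pivot 0.1597 n 400 Srange 0.062 0.232  brass S[0.0368 0.0570] Zmax 0.1795 knob n61 S 0.0378 [0.0303 0.0448] X -0.0011 Z 0.2150
t 10.65 tcp [ 0.6116 -0.0092  0.1661] jaw 6.13 F [ 0.47 -1.07 -2.98] T [-0.05 -0.01  0.02] open 0.0217 q [-0.1   0.2   1.53  0.    1.41 -0.21]
```

Emit:
play_rows:
  series:
    - [[1, 0, 0, -0.0003, 0], [1, 0, 0, -0.0006, 0], [1, 0, 0, -0.0006, 0]]

```text
t: 10.95
tool_pos: [0.6115, -0.0093, 0.1655]
orientation: [-2.099, -2.337, -0.0]
force: [-0.7, 0.0, -3.7]
opening: 0.0216
```

```bash
python3 tilt.py d side top; python3 st.py
```

```text
t 10.95 tcp [ 0.6115 -0.0093  0.1655] jaw 6.13 F [-0.71  0.02 -3.71] T [-0.05  0.   -0.07] open 0.0216 q [-0.1   0.2   1.53  0.    1.41 -0.21]
side tilt 0.1212 ztop at pivot 0.1598 n 320 Srange 0.059 0.232  brass S[0.0267 0.0636] Zmax 0.1788 knob n53 S 0.0432 [0.0352 0.0481] X 0.0005 Z 0.2145
top tilt 0.1203 ztop at pivot 0.1595 n 411 Srange 0.062 0.231  brass S[0.0366 0.0573] Zmax 0.1802 knob n60 S 0.0375 [0.0306 0.0450] X -0.0010 Z 0.2148
t 11.05 tcp [ 0.6116 -0.0093  0.1655] jaw 6.13 F [-0.4  -0.13 -3.83] T [-0.02  0.02 -0.06] open 0.0218 q [-0.1   0.2   1.53  0.    1.41 -0.21]
```

Emit:
play_rows:
  series:
    - [[1, 0, 0, -0.0002, 0], [1, 0, 0, -0.0004, 0], [1, 0, 0, -0.0004, 0]]

```text
t: 11.35
tool_pos: [0.6116, -0.0093, 0.1652]
orientation: [2.099, 2.337, 0.0]
force: [0.5, 1.1, -2.6]
opening: 0.022
```

```bash
python3 tilt.py e side; python3 st.py
```

```text
t 11.35 tcp [ 0.6116 -0.0093  0.1652] jaw 6.13 F [ 0.5   1.07 -2.57] T [-0.02  0.03 -0.02] open 0.022 q [-0.1   0.2   1.53  0.    1.41 -0.21]
side tilt 0.1221 ztop at pivot 0.1596 n 325 Srange 0.059 0.232  brass S[0.0268 0.0642] Zmax 0.1787 knob n56 S 0.0437 [0.0354 0.0493] X 0.0004 Z 0.2153
t 11.4 tcp [ 0.6116 -0.0093  0.1652] jaw 6.13 F [ 0.85 -0.31 -2.58] T [-0.05  0.04 -0.  ] open 0.0219 q [-0.1   0.2   1.53 -0.    1.41 -0.21]
```

Emit:
play_rows:
  series:
    - [[1, 0, 0, -0.0002, 0], [1, 0, 0, -0.0003, 0], [1, 0, 0, -0.0003, 0]]

```text
t: 11.7
tool_pos: [0.6116, -0.0093, 0.1649]
orientation: [2.099, 2.337, 0.0]
force: [0.5, 0.1, -2.5]
opening: 0.0219
```

```bash
python3 st.py; python3 tilt.py f side; python3 st.py
```

```text
t 11.7 tcp [ 0.6116 -0.0093  0.1649] jaw 6.13 F [ 0.52  0.06 -2.49] T [-0.06  0.04  0.01] open 0.0219 q [-0.1   0.2   1.53  0.    1.41 -0.21]
t 11.7 tcp [ 0.6116 -0.0093  0.1649] jaw 6.13 F [ 0.52  0.06 -2.49] T [-0.06  0.04  0.01] open 0.0219 q [-0.1   0.2   1.53  0.    1.41 -0.21]
side tilt 0.1213 ztop at pivot 0.1598 n 332 Srange 0.055 0.232  brass S[0.0273 0.0635] Zmax 0.1790 knob n54 S 0.0438 [0.0351 0.0489] X 0.0004 Z 0.2167
t 11.75 tcp [ 0.6116 -0.0093  0.1649] jaw 6.13 F [ 0.68 -0.7  -2.22] T [0.05 0.04 0.01] open 0.0217 q [-0.1   0.2   1.53  0.    1.41 -0.21]
```

Emit:
play_rows:
  series:
    - [[1, 0, 0, -0.0002, 0], [1, 0, 0, -0.0003, 0], [0.5, 0, 0, -0.0003, 0], [0.3, 0, 0, -0.0003, 0], [0.2, 0, 0, -0.0003, 0], [0.2, 0, 0, -0.0003, 0]]

```text
t: 12.35
tool_pos: [0.6117, -0.0093, 0.1648]
orientation: [2.099, 2.337, 0.0]
force: [0.3, -0.0, -1.0]
opening: 0.0367
```

```bash
python3 tilt.py g side wrist; python3 st.py; python3 -c "
from h import *
a=load('gwrist')['color'][:,:,::-1];b=load('gside')['color'][:,:,::-1]
cv2.imwrite('pics/z7.png',np.hstack([cv2.resize(a[100:400,200:440],(400,500),interpolation=2),cv2.resize(b[140:240,230:310],(400,500),interpolation=2)]))
"
```

```text
t 12.35 tcp [ 0.6117 -0.0093  0.1648] jaw 6.13 F [ 0.34 -0.01 -0.95] T [-0.09  0.05  0.03] open 0.0367 q [-0.1   0.2   1.53 -0.    1.41 -0.21]
side tilt 0.1284 ztop at pivot 0.1592 n 327 Srange 0.057 0.232  brass S[0.0267 0.0642] Zmax 0.1790 knob n59 S 0.0430 [0.0353 0.0487] X 0.0007 Z 0.2141
t 12.45 tcp [ 0.6116 -0.0093  0.1647] jaw 6.13 F [ 0.13  0.78 -0.03] T [-0.07  0.04  0.03] open 0.0374 q [-0.1   0.2   1.53 -0.    1.41 -0.21]Traceback (most recent call last):
  File "tilt.py", line 21, in <module>
    for cam in sys.argv[2:] or ['side']: tilt(sys.argv[1]+cam,cam)
                                         ~~~~^^^^^^^^^^^^^^^^^^^^^
  File "tilt.py", line 12, in tilt
    p=np.polyfit(ss[k],zz[k],1); r=zz-np.polyval(p,ss); k=(r>-.004)&(r<.004) if _>1 else (r>-.006)&(r<.03)
    raise TypeError("expected non-empty vector for x")
TypeError: expected non-empty vector for x
```

View pics/z7.png

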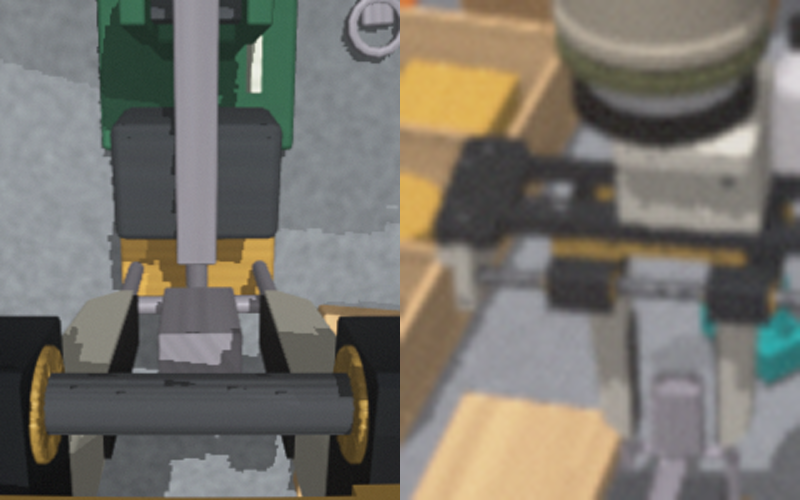

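Emit:
play_rows:
  series:
    - [[0.2, 0, 0, 0.005, 0], [0.2, 0, 0, 0.015, 0], [0.2, 0, 0, 0.03, 0], [0.2, 0, 0, 0.05, 0], [0.2, 0, 0, 0.075, 0], [0.2, 0, 0, 0.1, 0], [0.2, 0, 0, 0.11, 0], [0.2, 0, 0, 0.11, 0]]

```text
t: 13.25
tool_pos: [0.6128, -0.0095, 0.2777]
orientation: [2.097, 2.334, 0.005]
force: [0.9, 0.1, -0.6]
opening: 0.0371
```

Emit:
play_rows:
  series:
    - [[0.2, -0.002, 0.015, 0, 0.14], [0.2, -0.004, 0.035, 0, 0.28], [0.2, -0.006, 0.055, 0, 0.42], [0.2, -0.009, 0.075, 0, 0.56], [0.2, -0.011, 0.095, 0, 0.7], [0.2, -0.013, 0.115, 0, 0.84], [0.2, -0.015, 0.13, 0, 0.98], [0.2, -0.017, 0.1403, 0, 1.12]]

```text
t: 14.05
tool_pos: [0.5937, 0.1321, 0.2727]
orientation: [-0.527, -3.095, 0.001]
force: [-0.7, -0.4, -0.6]
opening: 0.0374
```

Emit:
play_rows:
  series:
    - [[0.2, 0, 0, 0, 0.14], [0.2, 0, 0, 0, 0.28], [0.2, 0, 0, 0, 0.42], [0.2, 0, 0, 0, 0.451], [0.2, 0, 0, 0, 0.451]]

```text
t: 14.55
tool_pos: [0.5939, 0.1309, 0.2729]
orientation: [0.169, -3.135, 0.0]
force: [-0.1, -0.0, -0.9]
opening: 0.0371
```

```bash
python3 tilt.py i side; python3 st.py
python3 - <<'E'
from h import *
snap('wrist','iwrist');snap('top','itop')
a=load('iwrist')['color'][:,:,::-1];b=load('iside')['color'][:,:,::-1]
cv2.imwrite('pics/z8.png',np.hstack([cv2.resize(a,(480,360)),cv2.resize(b[140:320,210:330],(240,360),interpolation=2)]))
E
```

```text
t 14.55 tcp [0.5939 0.1309 0.2729] jaw 96.16 F [-0.13 -0.05 -0.91] T [ 0.08 -0.02  0.01] open 0.0371 q [ 0.13  0.14  1.4   0.    1.6  -1.55]
side tilt 0.1287 ztop at pivot 0.1591 n 323 Srange 0.058 0.232  brass S[0.0261 0.0640] Zmax 0.1800 knob n64 S 0.0424 [0.0334 0.0470] X 0.0007 Z 0.2136
t 14.6 tcp [0.594  0.1309 0.2731] jaw 96.08 F [ 0.19 -0.39  0.15] T [ 0.01 -0.02  0.01] open 0.0373 q [ 0.13  0.14  1.4  -0.    1.6  -1.54]
```

View pics/z8.png

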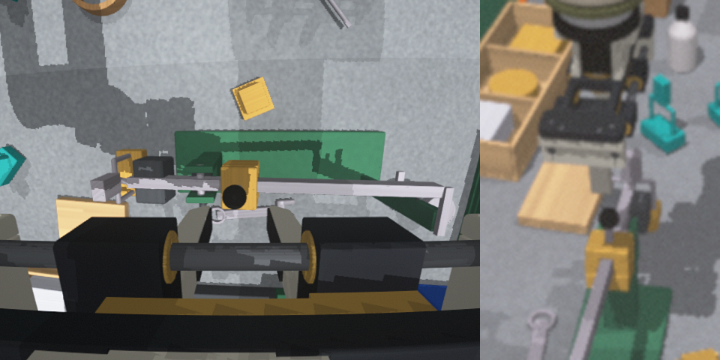

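Run:
```python
from h import *
from tilt import ex,ey,pv
c=load('iwrist');P=cloud(c);hsv=cv2.cvtColor(c['color'],cv2.COLOR_RGB2HSV)
S=(P[:,:,:2]-pv)@ey; X=(P[:,:,:2]-pv)@ex; Z=P[:,:,2]
m=(hsv[:,:,2]<60)&(Z>.19)&(Z<.23)&(abs(X)<.02)&(S>0)&(S<.1)
pts=np.c_[X[m],S[m],Z[m]]
A=np.c_[2*pts,np.ones(len(pts))];sol=np.linalg.lstsq(A,(pts**2).sum(1),rcond=None)[0]
print(m.sum(),sol[:3],np.sqrt(sol[3]+sol[:3]@sol[:3]),pts.min(0),pts.max(0))
s=sensors.read_state()['tool_pos'];print('tcp X,S',(s[:2]-pv)@ex,(s[:2]-pv)@ey)
```

```text
785 [0.00095855 0.0363766  0.2047071 ] 0.010437804444354794 [-0.00981961  0.02673819  0.20332817] [0.01047176 0.04651322 0.21642187]
tcp X,S 0.00017723873237732602 0.041406074913042226
```

Emit:
play_rows:
  series:
    - [[0.2, 0.001, -0.004, 0, 0], [0.2, 0.001, -0.004, -0.01, 0], [0.2, 0.001, -0.004, -0.025, 0], [0.2, 0.001, -0.004, -0.04, 0], [0.2, 0.001, -0.004, -0.05, 0], [0.2, 0.001, -0.004, -0.057, 0], [0.2, 0.001, -0.004, -0.06, 0], [0.2, 0.001, -0.004, -0.06, 0]]

```text
t: 15.5
tool_pos: [0.5954, 0.127, 0.2141]
orientation: [0.168, -3.136, 0.0]
force: [-0.4, -0.2, -0.5]
opening: 0.0368
```

```bash
python3 st.py
```

```text
t 15.5 tcp [0.5954 0.127  0.2141] jaw 96.15 F [-0.36 -0.24 -0.5 ] T [0.02 0.   0.01] open 0.0368 q [ 0.13  0.16  1.49 -0.    1.49 -1.55]
```

Emit:
play_rows:
  series:
    - [[0.2, -0.0002, 0.0015, 0, 0], [0.2, -0.0003, 0.003, 0, 0], [0.2, -0.0005, 0.0045, 0, 0], [0.2, -0.0006, 0.006, 0, 0], [0.2, -0.0008, 0.0075, 0, 0], [0.2, -0.001, 0.009, 0, 0], [0.2, -0.0011, 0.0105, 0, 0], [0.2, -0.0013, 0.012, 0, 0]]

```text
t: 16.3
tool_pos: [0.5945, 0.1389, 0.2148]
orientation: [-0.168, 3.137, -0.0]
force: [0.6, -2.9, 2.2]
opening: 0.0371
```

Emit:
play_rows:
  series:
    - [[0.2, -0.0003, 0.003, 0, 0], [0.2, -0.0006, 0.006, 0, 0], [0.2, -0.001, 0.01, 0, 0], [0.2, -0.0015, 0.014, 0, 0], [0.2, -0.002, 0.018, 0, 0], [0.2, -0.0024, 0.022, 0, 0], [0.2, -0.0028, 0.026, 0, 0], [0.2, -0.0032, 0.03, 0, 0]]

```text
t: 17.1
tool_pos: [0.591, 0.1694, 0.2145]
orientation: [0.168, -3.137, 0.0]
force: [-0.3, -1.6, 1.6]
opening: 0.0371
```

```bash
python3 tilt.py j side
```

```text
t 17.1 tcp [0.591  0.1694 0.2145] jaw 96.15 F [-0.31 -1.63  1.63] T [-0.38 -0.01 -0.04] open 0.0371 q [ 0.2   0.18  1.47 -0.    1.5  -1.48]
side tilt 0.1259 ztop at pivot 0.1581 n 278 Srange 0.036 0.232  brass S[0.0618 0.0992] Zmax 0.3100
```

Emit:
play_rows:
  series:
    - [[0.2, -0.0002, 0.002, 0, 0], [0.2, -0.0004, 0.004, 0, 0], [0.2, -0.0006, 0.006, 0, 0], [0.2, -0.0009, 0.008, 0, 0], [0.2, -0.0011, 0.01, 0, 0], [0.2, -0.0013, 0.012, 0, 0], [0.2, -0.0015, 0.014, 0, 0], [0.2, -0.0017, 0.016, 0, 0]]

```text
t: 17.95
tool_pos: [0.5893, 0.1851, 0.2145]
orientation: [0.168, -3.137, 0.0]
force: [-1.1, -1.7, 1.3]
opening: 0.0371
```

Emit:
play_rows:
  series:
    - [[0.2, -0.0002, 0.0015, 0, 0], [0.2, -0.0003, 0.003, 0, 0], [0.2, -0.0005, 0.0045, 0, 0], [0.2, -0.0006, 0.006, 0, 0], [0.2, -0.0008, 0.0075, 0, 0], [0.2, -0.001, 0.009, 0, 0], [0.2, -0.0011, 0.0105, 0, 0], [0.2, -0.0013, 0.012, 0, 0]]

```text
t: 18.75
tool_pos: [0.588, 0.1971, 0.2145]
orientation: [0.168, -3.137, -0.0]
force: [0.2, -2.2, 1.0]
opening: 0.0374
```

```bash
python3 tilt.py k side
```

```text
t 18.75 tcp [0.588  0.1971 0.2145] jaw 96.14 F [ 0.17 -2.16  0.95] T [-0.3  -0.03 -0.05] open 0.0374 q [ 0.24  0.19  1.45  0.    1.5  -1.44]
side tilt 0.0892 ztop at pivot 0.1587 n 237 Srange 0.031 0.232  brass S[0.0882 0.1246] Zmax 0.3066
```

Emit:
play_rows:
  series:
    - [[0.2, 0, -0.0007, 0, 0], [0.2, 0.0001, -0.0014, 0, 0], [0.2, 0.0002, -0.0021, 0, 0], [0.2, 0.0003, -0.0028, 0, 0], [0.2, 0.0004, -0.004, 0, 0], [0.2, 0.0005, -0.005, -0.002, 0], [0.2, 0.0005, -0.005, -0.005, 0], [0.2, 0.0005, -0.005, -0.008, 0]]

```text
t: 19.6
tool_pos: [0.5885, 0.1919, 0.2062]
orientation: [0.168, -3.137, -0.0]
force: [0.1, -0.0, -0.5]
opening: 0.0376
```

```bash
python3 tilt.py l side;python3 - <<'E'
from h import *
b=load('lside')['color'][:,:,::-1]
cv2.imwrite('pics/z9.png',cv2.resize(b[180:400,180:340],(480,660)[:2],interpolation=2)[:600])
E
```

```text
t 19.6 tcp [0.5885 0.1919 0.2062] jaw 96.14 F [ 0.05 -0.02 -0.52] T [ 0.01  0.02 -0.04] open 0.0376 q [ 0.23  0.19  1.47  0.    1.48 -1.45]
side tilt 0.1265 ztop at pivot 0.1588 n 229 Srange 0.03 0.232  brass S[0.0880 0.1264] Zmax 0.3084
```

View pics/z9.png

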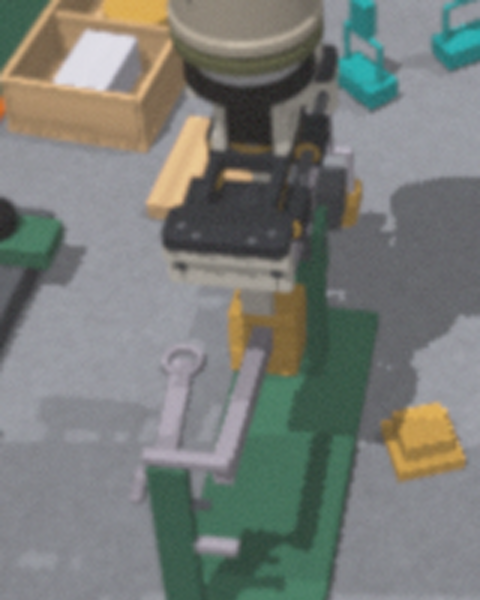

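Emit:
play_rows:
  series:
    - [[0.2, 0, 0, 0.01, 0], [0.2, 0, 0, 0.03, 0], [-0.15, 0, 0, 0.05, 0], [-0.15, -0.006, 0.0008, 0.05, 0], [-0.15, -0.013, 0.0016, 0.05, 0], [-0.15, -0.0184, 0.0024, 0.05, 0], [-0.15, -0.0184, 0.0024, 0.05, 0], [-0.15, -0.0184, 0.0024, 0.05, 0]]

```text
t: 20.45
tool_pos: [0.5695, 0.1943, 0.2556]
orientation: [0.169, -3.136, 0.0]
force: [0.6, -0.4, 0.5]
opening: 0.0533
```

```bash
python3 tilt.py m side;python3 - <<'E'
from h import *
from tilt import ex,ey,pv
c=snap('wrist','mwrist');P=cloud(c);hsv=cv2.cvtColor(c['color'],cv2.COLOR_RGB2HSV)
S=(P[:,:,:2]-pv)@ey; X=(P[:,:,:2]-pv)@ex; Z=P[:,:,2]
m=(hsv[:,:,2]<60)&(Z>.19)&(Z<.24)&(abs(X)<.02)&(S>0.05)&(S<.15)
print('knob',X[m].min(),X[m].max(),S[m].min(),S[m].max())
m=(hsv[:,:,0]>14)&(hsv[:,:,0]<28)&(hsv[:,:,1]>110)&(Z>.15)&(Z<.22)&(abs(X)<.03)&(S>0.05)&(S<.15)
print('brass',np.percentile(X[m],[1,99]),np.percentile(S[m],[1,99]),Z[m].max())
s=sensors.read_state()['tool_pos'];print('tcp X,S',(s[:2]-pv)@ex,(s[:2]-pv)@ey)
E
```

```text
t 20.45 tcp [0.5695 0.1943 0.2556] jaw 96.15 F [ 0.55 -0.41  0.51] T [ 0.06 -0.   -0.01] open 0.0533 q [ 0.24  0.13  1.45 -0.    1.57 -1.43]
side tilt 0.1267 ztop at pivot 0.1586 n 241 Srange 0.064 0.232  brass S[0.0874 0.1244] Zmax 0.1870 knob n16 S 0.1059 [0.1001 0.1084] X 0.0059 Z 0.2207
knob -0.010393032061747848 0.009273856479735687 0.0882214152129812 0.1080577001225607
brass [-0.02121323  0.02125995] [0.0844901  0.12216771] 0.21873681007190665
tcp X,S -0.017152976312941208 0.10705791066583863
```

View pics/mwrist.png

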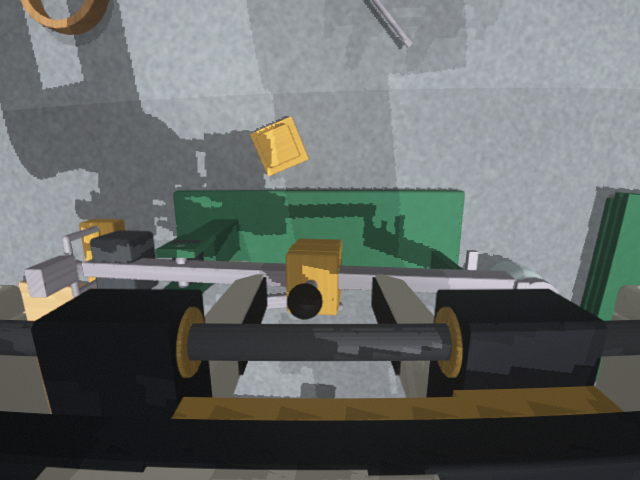

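Emit:
play_rows:
  series:
    - [[-0.15, 0.0002, -0.002, 0, 0], [-0.15, 0.0002, -0.002, -0.015, 0], [-0.15, 0.0002, -0.002, -0.03, 0], [-0.15, 0.0002, -0.002, -0.045, 0], [-0.15, 0.0002, -0.002, -0.058, 0], [-0.15, 0.0002, -0.002, -0.068, 0], [-0.15, 0.0002, -0.002, -0.075, 0], [-0.15, 0.0002, -0.002, -0.08, 0]]

```text
t: 21.35
tool_pos: [0.5702, 0.1924, 0.1757]
orientation: [0.168, -3.137, 0.0]
force: [-0.3, 0.1, 1.0]
opening: 0.0534
```

```bash
python3 tilt.py n side
python3 - <<'E'
from h import *
c=snap('wrist','nwrist'); a=c['color'][:,:,::-1];b=load('nside')['color'][:,:,::-1]
cv2.imwrite('pics/z10.png',np.hstack([cv2.resize(a,(480,360)),cv2.resize(b[180:330,200:320],(288,360),interpolation=2)]))
E
```

```text
t 21.35 tcp [0.5702 0.1924 0.1757] jaw 96.14 F [-0.34  0.08  0.96] T [ 0.06 -0.01  0.01] open 0.0534 q [ 0.24  0.17  1.55  0.    1.42 -1.44]
side tilt 0.1233 ztop at pivot 0.1593 n 219 Srange 0.121 0.232  brass S[0.1066 0.1444] Zmax 0.4736 knob n3 S 0.0768 [0.0766 0.0778] X -0.0138 Z 0.2203
```

View pics/z10.png

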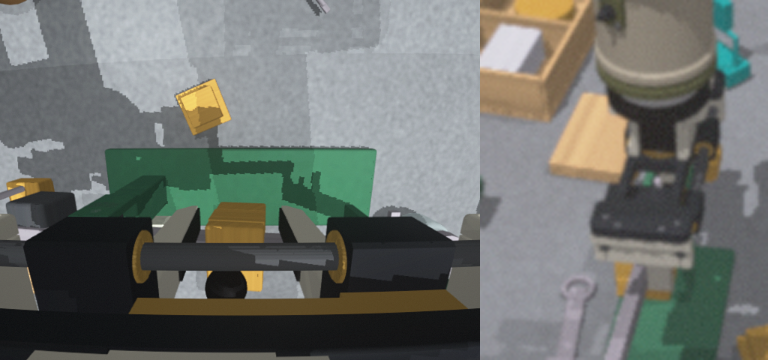

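Run:
```python
from h import *
from tilt import ex,ey,pv
c=load('nwrist');P=cloud(c);s=np.array([.5702,.1924,.1757])
S=(P[:,:,:2]-s[:2])@ey; X=(P[:,:,:2]-s[:2])@ex; Z=P[:,:,2]-s[2]
for n,(u,v) in dict(rod=(300,340),rod2=(260,335),rodtop=(300,325),rodbot=(300,355),plate=(320,405),plate2=(450,400),black=(320,440),knob=(303,382),fingL=(215,300),fingR=(400,300),block=(315,300),carr=(110,330)).items():
  print(n,'X %.4f S %.4f Z %.4f rel TCP'%(X[v,u],S[v,u],Z[v,u]), c['range_z'][v,u])
```

```text
rod X -0.0301 S -0.0041 Z 0.0886 rel TCP 0.07125152
rod2 X -0.0306 S -0.0125 Z 0.0875 rel TCP 0.07221139
rodtop X -0.0313 S -0.0043 Z 0.0844 rel TCP 0.07509148
rodbot X -0.0265 S -0.0042 Z 0.0885 rel TCP 0.072231844
plate X -0.0232 S -0.0000 Z 0.0998 rel TCP 0.062066846
plate2 X -0.0231 S 0.0240 Z 0.0987 rel TCP 0.06309777
black X -0.0240 S -0.0001 Z 0.1089 rel TCP 0.05303485
knob X 0.0118 S -0.0061 Z 0.0442 rel TCP 0.12437544
fingL X 0.0406 S -0.0817 Z -0.0984 rel TCP 0.2698054
fingR X -0.0099 S 0.0330 Z 0.0204 rel TCP 0.14229906
block X -0.0039 S -0.0021 Z 0.0060 rel TCP 0.15779759
carr X -0.0352 S -0.0398 Z 0.0947 rel TCP 0.064235255
```

Emit:
play_rows:
  series:
    - [[-0.15, -0.001, 0, -0.004, 0], [-0.15, -0.001, 0, -0.008, 0], [-0.15, -0.001, 0.001, -0.0095, 0], [-0.15, -0.0012, 0.0025, -0.0095, 0], [-0.15, -0.0013, 0.004, -0.0095, 0], [-0.15, -0.0015, 0.0055, -0.0095, 0], [-0.15, -0.0017, 0.007, -0.0095, 0], [-0.15, -0.0018, 0.0085, -0.0095, 0]]

```text
t: 22.25
tool_pos: [0.5687, 0.2008, 0.1672]
orientation: [-0.168, 3.137, -0.001]
force: [0.7, -2.2, -0.5]
opening: 0.0538
```

Emit:
play_rows:
  series:
    - [[-0.15, -0.0002, 0.002, 0, 0], [-0.15, -0.0004, 0.004, 0, 0], [-0.15, -0.0006, 0.006, 0, 0], [-0.15, -0.0009, 0.008, 0, 0], [-0.15, -0.0011, 0.01, 0, 0], [-0.15, -0.0013, 0.012, 0, 0], [-0.15, -0.0015, 0.014, 0, 0], [-0.15, -0.0017, 0.016, 0, 0]]

```text
t: 23.05
tool_pos: [0.5668, 0.217, 0.167]
orientation: [0.168, -3.137, 0.0]
force: [1.4, -2.6, 0.9]
opening: 0.0537
```

```bash
python3 tilt.py o side top; python3 st.py
```

```text
t 23.05 tcp [0.5668 0.217  0.167 ] jaw 96.14 F [ 1.38 -2.58  0.86] T [-0.24 -0.11 -0.03] open 0.0537 q [ 0.28  0.19  1.55  0.    1.41 -1.4 ]
side tilt 0.1010 ztop at pivot 0.1595 n 162 Srange 0.054 0.231  brass S[0.1329 0.1680] Zmax 0.3755 knob n10 S 0.1026 [0.0999 0.1160] X -0.0140 Z 0.2209
top tilt 0.0719 ztop at pivot 0.1602 n 44 Srange 0.031 0.05 
t 23.15 tcp [0.5668 0.2173 0.167 ] jaw 96.16 F [-0.25 -1.34  0.68] T [-0.09 -0.05 -0.03] open 0.0535 q [ 0.28  0.19  1.55  0.    1.41 -1.4 ]
```

Emit:
play_rows:
  series:
    - [[-0.15, -0.0001, 0.0012, 0, 0], [-0.15, -0.0003, 0.0024, 0, 0], [-0.15, -0.0004, 0.0036, 0, 0], [-0.15, -0.0005, 0.0048, 0, 0], [-0.15, -0.0006, 0.006, 0, 0], [-0.15, -0.0008, 0.0072, 0, 0], [-0.15, -0.0009, 0.0084, 0, 0], [-0.15, -0.001, 0.0096, 0, 0]]

```text
t: 23.95
tool_pos: [0.5658, 0.2266, 0.167]
orientation: [0.168, -3.137, -0.0]
force: [-0.1, -1.1, 0.3]
opening: 0.0537
```

Emit:
play_rows:
  series:
    - [[-0.15, -0.0001, 0.0012, 0, 0], [-0.15, -0.0003, 0.0024, 0, 0], [-0.15, -0.0004, 0.0036, 0, 0], [-0.15, -0.0005, 0.0048, 0, 0], [-0.15, -0.0006, 0.006, 0, 0], [-0.15, -0.0008, 0.0072, 0, 0], [-0.15, -0.0009, 0.0084, 0, 0], [-0.15, -0.001, 0.0096, 0, 0]]

```text
t: 24.75
tool_pos: [0.5649, 0.2362, 0.1671]
orientation: [-0.168, 3.137, 0.0]
force: [0.4, -1.4, 0.4]
opening: 0.0534
```

```bash
python3 tilt.py p side top; python3 st.py
```

```text
t 24.75 tcp [0.5649 0.2362 0.1671] jaw 96.14 F [ 0.4  -1.45  0.35] T [-0.29 -0.01  0.03] open 0.0534 q [ 0.31  0.2   1.53  0.    1.41 -1.37]
side tilt 0.0826 ztop at pivot 0.1604 n 119 Srange 0.072 0.231  brass S[0.1530 0.1622] Zmax 0.2770 knob n12 S 0.1228 [0.1189 0.1362] X -0.0121 Z 0.2205
top tilt 0.0573 ztop at pivot 0.1610 n 85 Srange 0.03 0.068  knob n2 S 0.0940 [0.0937 0.0944] X -0.0171 Z 0.2399
t 24.85 tcp [0.5648 0.2363 0.167 ] jaw 96.15 F [ 0.56 -0.81  0.5 ] T [-0.09 -0.07 -0.  ] open 0.0534 q [ 0.31  0.2   1.53  0.    1.41 -1.37]
```

Emit:
play_rows:
  series:
    - [[-0.15, 0, -0.0005, 0, 0], [-0.15, 0.0001, -0.001, 0, 0], [-0.15, 0.0002, -0.0015, 0, 0], [-0.15, 0.0002, -0.002, 0, 0], [-0.15, 0.0003, -0.003, 0, 0], [-0.15, 0.0004, -0.004, 0, 0], [-0.15, 0.0004, -0.004, 0, 0], [-0.15, 0.0004, -0.004, 0, 0]]

```text
t: 25.65
tool_pos: [0.5653, 0.232, 0.167]
orientation: [0.168, -3.137, -0.0]
force: [-0.2, 1.0, 1.1]
opening: 0.0537
```

```bash
python3 tilt.py q side top; python3 st.py
python3 - <<'E'
from h import *
b=load('qside')['color'][:,:,::-1]
cv2.imwrite('pics/z11.png',cv2.resize(b[180:420,200:340],(350,600),interpolation=2))
E
```

```text
t 25.65 tcp [0.5653 0.232  0.167 ] jaw 96.14 F [-0.22  1.04  1.12] T [ 0.03  0.02 -0.01] open 0.0537 q [ 0.31  0.2   1.53  0.    1.41 -1.37]
side tilt 0.1214 ztop at pivot 0.1593 n 120 Srange 0.066 0.232  brass S[0.1447 0.1630] Zmax 0.2762 knob n20 S 0.1250 [0.1161 0.1372] X -0.0072 Z 0.2261
top tilt 0.1464 ztop at pivot 0.1587 n 70 Srange 0.03 0.064  knob n6 S 0.0899 [0.0898 0.0904] X -0.0135 Z 0.2400
t 25.75 tcp [0.5653 0.2321 0.1671] jaw 96.14 F [ 0.1  -0.22  0.73] T [ 0.08  0.05 -0.  ] open 0.0534 q [ 0.31  0.2   1.53  0.    1.41 -1.37]
```

View pics/z11.png

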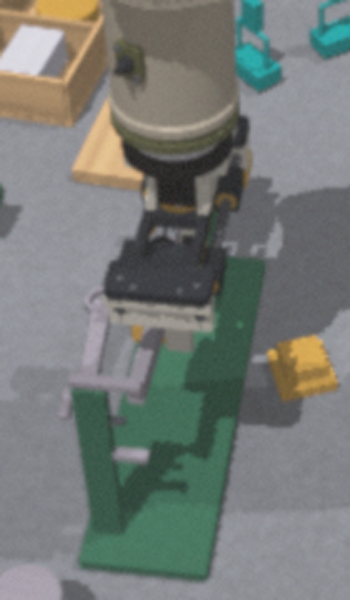

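Emit:
play_rows:
  series:
    - [[-0.15, -0.0002, 0.0015, 0, 0], [-0.15, -0.0003, 0.003, 0, 0], [-0.15, -0.0004, 0.004, 0, 0], [-0.15, -0.0005, 0.005, 0, 0], [-0.15, -0.0006, 0.006, 0, 0], [-0.15, -0.0008, 0.007, 0, 0], [-0.15, -0.0009, 0.008, 0, 0], [-0.15, -0.001, 0.009, 0, 0]]

```text
t: 26.55
tool_pos: [0.5643, 0.2411, 0.167]
orientation: [0.168, -3.137, 0.0]
force: [0.6, -2.2, -0.5]
opening: 0.0537
```

Emit:
play_rows:
  series:
    - [[-0.15, -0.0001, 0.0012, 0, 0], [-0.15, -0.0003, 0.0024, 0, 0], [-0.15, -0.0004, 0.0036, 0, 0], [-0.15, -0.0005, 0.0048, 0, 0], [-0.15, -0.0006, 0.006, 0, 0], [-0.15, -0.0008, 0.0072, 0, 0], [-0.15, -0.0009, 0.0084, 0, 0], [-0.15, -0.001, 0.0096, 0, 0]]

```text
t: 27.35
tool_pos: [0.5632, 0.2508, 0.167]
orientation: [0.168, -3.137, 0.0]
force: [0.3, -1.9, -0.3]
opening: 0.0536
```

```bash
python3 tilt.py r side; python3 st.py
```

```text
t 27.35 tcp [0.5632 0.2508 0.167 ] jaw 96.14 F [ 0.25 -1.91 -0.32] T [-0.3  -0.07  0.02] open 0.0536 q [ 0.34  0.21  1.52 -0.    1.41 -1.34]
side tilt 0.1109 ztop at pivot 0.1589 n 77 Srange 0.088 0.232  brass S[0.1633 0.2347] Zmax 0.5078 knob n36 S 0.1506 [0.1341 0.1549] X -0.0024 Z 0.2263
t 27.4 tcp [0.5632 0.251  0.167 ] jaw 96.15 F [ 1.   -1.91 -1.91] T [-0.22 -0.02 -0.03] open 0.0538 q [ 0.34  0.21  1.52  0.    1.41 -1.34]
```

Emit:
play_rows:
  series:
    - [[-0.15, 0, -0.0005, 0, 0], [-0.15, 0.0001, -0.001, 0, 0], [-0.15, 0.0002, -0.0015, 0, 0], [-0.15, 0.0002, -0.002, 0, 0], [-0.15, 0.0003, -0.003, 0, 0], [-0.15, 0.0004, -0.004, 0, 0], [-0.15, 0.0004, -0.004, 0, 0], [-0.15, 0.0004, -0.004, 0, 0]]

```text
t: 28.2
tool_pos: [0.5637, 0.2466, 0.167]
orientation: [0.168, -3.137, -0.0]
force: [-0.8, 0.5, -0.4]
opening: 0.0536
```

```bash
python3 tilt.py s side top; python3 st.py
```

```text
t 28.2 tcp [0.5637 0.2466 0.167 ] jaw 96.13 F [-0.81  0.45 -0.37] T [ 0.    0.04 -0.01] open 0.0536 q [ 0.33  0.21  1.52  0.    1.41 -1.35]
side tilt 0.1180 ztop at pivot 0.1598 n 88 Srange 0.086 0.232  brass S[0.1620 0.2083] Zmax 0.4073 knob n29 S 0.1488 [0.1308 0.1547] X -0.0033 Z 0.2285
top tilt 0.0998 ztop at pivot 0.1602 n 112 Srange 0.03 0.08 
t 28.3 tcp [0.5637 0.2467 0.167 ] jaw 96.14 F [ 0.27 -0.38 -0.33] T [ 0.07 -0.   -0.07] open 0.0535 q [ 0.33  0.21  1.52  0.    1.41 -1.35]
```

Emit:
play_rows:
  series:
    - [[-0.15, -0.0002, 0.0015, 0, 0], [-0.15, -0.0003, 0.003, 0, 0], [-0.15, -0.0005, 0.0045, 0, 0], [-0.15, -0.0006, 0.006, 0, 0], [-0.15, -0.0008, 0.0075, 0, 0], [-0.15, -0.001, 0.009, 0, 0], [-0.15, -0.0011, 0.0105, 0, 0], [-0.15, -0.0013, 0.012, 0, 0]]

```text
t: 29.1
tool_pos: [0.5623, 0.2588, 0.167]
orientation: [0.168, -3.137, 0.0]
force: [0.5, -0.6, -0.8]
opening: 0.0537
```

Emit:
play_rows:
  series:
    - [[-0.15, 0, -0.0005, 0, 0], [-0.15, 0.0001, -0.001, 0, 0], [-0.15, 0.0002, -0.0015, 0, 0], [-0.15, 0.0002, -0.002, 0, 0], [-0.15, 0.0003, -0.003, 0, 0], [-0.15, 0.0004, -0.004, 0, 0], [-0.15, 0.0005, -0.005, 0, 0], [-0.15, 0.0005, -0.005, 0, 0]]

```text
t: 29.9
tool_pos: [0.5629, 0.2535, 0.167]
orientation: [0.168, -3.137, 0.0]
force: [0.4, -0.2, 0.5]
opening: 0.0535
```

```bash
python3 tilt.py u side top; python3 st.py; python3 tilt.py u2 side top
```

```text
t 29.9 tcp [0.5629 0.2535 0.167 ] jaw 96.13 F [ 0.42 -0.18  0.45] T [0.03 0.03 0.  ] open 0.0535 q [ 0.34  0.21  1.52 -0.    1.41 -1.34]
side tilt 0.0905 ztop at pivot 0.1583 n 75 Srange 0.087 0.231  brass S[0.1703 0.2057] Zmax 0.3641 knob n11 S 0.1393 [0.1374 0.1414] X -0.0151 Z 0.2121
top tilt 0.0888 ztop at pivot 0.1592 n 126 Srange 0.03 0.089 
t 30.0 tcp [0.5629 0.2536 0.167 ] jaw 96.14 F [-0.2  -0.3   0.78] T [ 0.03 -0.   -0.07] open 0.0534 q [ 0.34  0.21  1.52  0.    1.41 -1.34]
t 30.0 tcp [0.5629 0.2536 0.167 ] jaw 96.14 F [-0.2  -0.3   0.78] T [ 0.03 -0.   -0.07] open 0.0534 q [ 0.34  0.21  1.52  0.    1.41 -1.34]
side tilt 0.0870 ztop at pivot 0.1593 n 76 Srange 0.088 0.231  brass S[0.1701 0.2383] Zmax 0.5085 knob n11 S 0.1386 [0.1367 0.1403] X -0.0144 Z 0.2101
top tilt 0.0888 ztop at pivot 0.1590 n 126 Srange 0.031 0.089
```

Emit:
play_rows:
  series:
    - [[-0.15, -0.0002, 0.0015, 0, 0], [-0.15, -0.0003, 0.003, -0.002, 0], [-0.15, -0.0005, 0.0045, -0.003, 0], [-0.15, -0.0007, 0.006, -0.004, 0], [-0.15, -0.0008, 0.0075, -0.005, 0], [-0.15, -0.001, 0.0092, -0.005, 0], [-0.15, -0.0012, 0.011, -0.005, 0], [-0.15, -0.0013, 0.0125, -0.005, 0]]

```text
t: 30.9
tool_pos: [0.5615, 0.2662, 0.162]
orientation: [0.168, -3.137, 0.0]
force: [0.4, -2.0, -1.1]
opening: 0.0535
```

Emit:
play_rows:
  series:
    - [[-0.15, 0, -0.0005, 0, 0], [-0.15, 0.0001, -0.001, 0, 0], [-0.15, 0.0002, -0.0015, 0, 0], [-0.15, 0.0002, -0.002, 0, 0], [-0.15, 0.0003, -0.003, 0, 0], [-0.15, 0.0004, -0.004, 0, 0], [-0.15, 0.0005, -0.005, 0, 0], [-0.15, 0.0005, -0.005, 0, 0]]

```text
t: 31.7
tool_pos: [0.5621, 0.261, 0.162]
orientation: [0.168, -3.137, 0.0]
force: [-1.0, 0.4, -0.2]
opening: 0.0536
```

```bash
for i in 1 2 3 4; do python3 tilt.py v$i side top; done
```

```text
t 31.7 tcp [0.5621 0.261  0.162 ] jaw 96.13 F [-0.95  0.4  -0.2 ] T [ 0.01 -0.01 -0.07] open 0.0536 q [ 0.35  0.22  1.51 -0.    1.4  -1.33]
side tilt 0.0240 ztop at pivot 0.1604 n 70 Srange 0.103 0.231  brass S[0.1756 0.1917] Zmax 0.2712 knob n14 S 0.1470 [0.1437 0.1489] X -0.0144 Z 0.2085
top tilt 0.0322 ztop at pivot 0.1591 n 134 Srange 0.031 0.096  knob n3 S 0.1192 [0.1188 0.1195] X -0.0117 Z 0.2399
t 31.8 tcp [0.5621 0.2611 0.162 ] jaw 96.14 F [-0.03  1.38 -0.77] T [ 0.05  0.06 -0.02] open 0.0539 q [ 0.35  0.22  1.51  0.    1.4  -1.33]
side tilt 0.0337 ztop at pivot 0.1583 n 70 Srange 0.1 0.232  brass S[0.1773 0.1912] Zmax 0.2713 knob n14 S 0.1470 [0.1449 0.1480] X -0.0143 Z 0.2066
top tilt 0.0325 ztop at pivot 0.1591 n 133 Srange 0.031 0.096  knob n5 S 0.1195 [0.1189 0.1197] X -0.0158 Z 0.2394
t 31.9 tcp [0.5621 0.2612 0.162 ] jaw 96.14 F [-0.1   0.17 -0.4 ] T [ 0.02  0.01 -0.04] open 0.0536 q [ 0.35  0.22  1.51  0.    1.4  -1.33]
side tilt 0.0302 ztop at pivot 0.1592 n 69 Srange 0.099 0.231  brass S[0.1759 0.1915] Zmax 0.2714 knob n14 S 0.1458 [0.1447 0.1485] X -0.0143 Z 0.2073
top tilt 0.0322 ztop at pivot 0.1587 n 135 Srange 0.03 0.096  knob n5 S 0.1193 [0.1189 0.1203] X -0.0143 Z 0.2397
t 32.0 tcp [0.5621 0.2612 0.162 ] jaw 96.15 F [-0.69  0.33 -0.64] T [ 0.01 -0.02 -0.05] open 0.0534 q [ 0.35  0.22  1.51 -0.    1.4  -1.33]
side tilt 0.0235 ztop at pivot 0.1603 n 71 Srange 0.101 0.232  brass S[0.1749 0.1922] Zmax 0.2718 knob n13 S 0.1474 [0.1445 0.1494] X -0.0144 Z 0.2069
top tilt 0.0201 ztop at pivot 0.1596 n 141 Srange 0.031 0.097  knob n2 S 0.1188 [0.1187 0.1189] X -0.0134 Z 0.2399
```

Emit:
play_rows:
  series:
    - [[-0.15, -0.0001, 0.001, 0, 0], [-0.15, -0.0002, 0.002, 0, 0], [-0.15, -0.0003, 0.003, 0, 0], [-0.15, -0.0005, 0.0045, 0, 0], [-0.15, -0.0006, 0.0055, 0, 0], [-0.15, -0.0007, 0.0065, 0, 0], [-0.15, -0.0008, 0.0073, 0, 0], [-0.15, -0.0009, 0.008, 0, 0]]

```text
t: 32.9
tool_pos: [0.5612, 0.269, 0.1619]
orientation: [0.168, -3.137, 0.001]
force: [0.5, -1.7, -0.0]
opening: 0.0533
```

Emit:
play_rows:
  series:
    - [[-0.15, 0, -0.0005, 0, 0], [-0.15, 0.0001, -0.001, 0, 0], [-0.15, 0.0002, -0.0015, 0, 0], [-0.15, 0.0002, -0.002, 0, 0], [-0.15, 0.0003, -0.003, 0, 0], [-0.15, 0.0004, -0.004, 0, 0], [-0.15, 0.0005, -0.005, 0, 0], [-0.15, 0.0005, -0.005, 0, 0]]

```text
t: 33.7
tool_pos: [0.5617, 0.264, 0.162]
orientation: [-0.168, 3.137, -0.0]
force: [0.4, -0.3, -0.4]
opening: 0.0535
```

```bash
for i in 1 2 3 4; do python3 tilt.py x$i side top; done
```

```text
t 33.7 tcp [0.5617 0.264  0.162 ] jaw 96.13 F [ 0.36 -0.26 -0.37] T [-0.    0.05 -0.03] open 0.0535 q [ 0.36  0.23  1.51 -0.    1.4  -1.32]
side tilt 0.0176 ztop at pivot 0.1606 n 63 Srange 0.103 0.231  brass S[0.1770 0.1929] Zmax 0.2720 knob n12 S 0.1500 [0.1483 0.1529] X -0.0146 Z 0.2079
top tilt 0.0389 ztop at pivot 0.1583 n 142 Srange 0.031 0.103  knob n3 S 0.1222 [0.1222 0.1223] X -0.0043 Z 0.2399
t 33.8 tcp [0.5617 0.2642 0.162 ] jaw 96.14 F [ 0.12  0.2  -0.51] T [ 0.1  -0.02  0.01] open 0.0534 q [ 0.36  0.23  1.51  0.    1.4  -1.32]
side tilt 0.0329 ztop at pivot 0.1575 n 61 Srange 0.101 0.231  brass S[0.1775 0.1934] Zmax 0.2726 knob n11 S 0.1500 [0.1475 0.1512] X -0.0145 Z 0.2081
top tilt 0.0234 ztop at pivot 0.1592 n 145 Srange 0.031 0.103  knob n3 S 0.1225 [0.1221 0.1225] X 0.0002 Z 0.2390
t 33.9 tcp [0.5617 0.2642 0.1621] jaw 96.14 F [ 0.53 -0.83 -0.58] T [ 0.02 -0.    0.04] open 0.0538 q [ 0.36  0.23  1.51  0.    1.4  -1.32]
side tilt 0.0273 ztop at pivot 0.1589 n 63 Srange 0.101 0.232  brass S[0.1762 0.1932] Zmax 0.2724 knob n11 S 0.1495 [0.1474 0.1521] X -0.0146 Z 0.2081
top tilt 0.0311 ztop at pivot 0.1587 n 139 Srange 0.031 0.103  knob n4 S 0.1224 [0.1223 0.1226] X -0.0009 Z 0.2386
t 34.0 tcp [0.5617 0.2642 0.162 ] jaw 96.15 F [ 0.49 -1.34  0.06] T [ 0.08 -0.01 -0.02] open 0.0533 q [ 0.36  0.23  1.51  0.    1.4  -1.32]
side tilt 0.0131 ztop at pivot 0.1617 n 64 Srange 0.102 0.232  brass S[0.1774 0.1921] Zmax 0.2712 knob n11 S 0.1506 [0.1477 0.1518] X -0.0150 Z 0.2078
top tilt 0.0400 ztop at pivot 0.1581 n 141 Srange 0.031 0.103  knob n2 S 0.1227 [0.1226 0.1227] X -0.0100 Z 0.2391
```

Emit:
play_rows:
  series:
    - [[-0.15, 0, 0, 0.005, 0], [-0.15, 0, 0, 0.015, 0], [-0.15, 0, 0, 0.03, 0], [-0.15, 0, 0, 0.05, 0], [-0.15, 0, 0, 0.07, 0], [-0.15, 0, 0, 0.085, 0], [-0.15, -0.02, 0, 0.095, 0], [-0.15, -0.05, 0, 0.1, 0]]

```text
t: 34.9
tool_pos: [0.5126, 0.2642, 0.2643]
orientation: [-0.167, 3.134, 0.001]
force: [-0.2, -0.6, 0.2]
opening: 0.053
```

Emit:
play_rows:
  series:
    - [[-0.15, -0.03, 0, 0, 0], [-0.15, -0.06, 0, 0, 0], [-0.15, -0.09, 0, 0, 0], [-0.15, -0.1, 0, 0, 0]]

```text
t: 35.3
tool_pos: [0.41, 0.2645, 0.2633]
orientation: [-0.17, 3.136, 0.001]
force: [0.0, -0.1, -0.1]
opening: 0.0533
```

```bash
for i in 1 2 3; do python3 tilt.py y$i side top; done
python3 - <<'E'
from h import *
b=load('y1side')['color'][:,:,::-1];a=load('y1top')['color'][:,:,::-1]
cv2.imwrite('pics/z12.png',np.hstack([cv2.resize(b[180:420,200:340],(350,600),interpolation=2),cv2.resize(a[160:300,150:350],(440,600),interpolation=2)]))
E
```

```text
t 35.3 tcp [0.41   0.2645 0.2633] jaw 96.2 F [ 0.01 -0.07 -0.07] T [ 0.06 -0.07 -0.02] open 0.0533 q [ 0.47 -0.19  1.75  0.    1.58 -1.21]
side tilt 0.0260 ztop at pivot 0.1591 n 271 Srange 0.03 0.232  brass S[0.1588 0.1930] Zmax 0.1772 knob n76 S 0.1785 [0.1715 0.1837] X 0.0002 Z 0.2132
top tilt 0.0220 ztop at pivot 0.1592 n 351 Srange 0.031 0.231  brass S[0.1564 0.1890] Zmax 0.1781 knob n80 S 0.1707 [0.1631 0.1813] X -0.0013 Z 0.2135
t 35.4 tcp [0.4114 0.2645 0.2632] jaw 96.2 F [ 1.15  0.73 -0.28] T [ 0.01 -0.04 -0.05] open 0.0535 q [ 0.47 -0.19  1.74 -0.    1.58 -1.21]
side tilt 0.0277 ztop at pivot 0.1585 n 277 Srange 0.03 0.231  brass S[0.1576 0.1931] Zmax 0.1768 knob n75 S 0.1784 [0.1713 0.1835] X 0.0006 Z 0.2138
top tilt 0.0237 ztop at pivot 0.1590 n 361 Srange 0.031 0.232  brass S[0.1564 0.1894] Zmax 0.1782 knob n79 S 0.1705 [0.1627 0.1815] X -0.0012 Z 0.2150
t 35.5 tcp [0.4126 0.2643 0.2627] jaw 96.15 F [ 0.96 -0.17  0.2 ] T [ 0.02 -0.02 -0.03] open 0.0533 q [ 0.47 -0.18  1.74 -0.    1.58 -1.21]
side tilt 0.0259 ztop at pivot 0.1589 n 275 Srange 0.031 0.231  brass S[0.1589 0.1931] Zmax 0.1771 knob n77 S 0.1787 [0.1716 0.1833] X 0.0002 Z 0.2144
top tilt 0.0252 ztop at pivot 0.1589 n 348 Srange 0.031 0.232  brass S[0.1566 0.1890] Zmax 0.1767 knob n79 S 0.1707 [0.1626 0.1817] X -0.0009 Z 0.2150
```

View pics/z12.png

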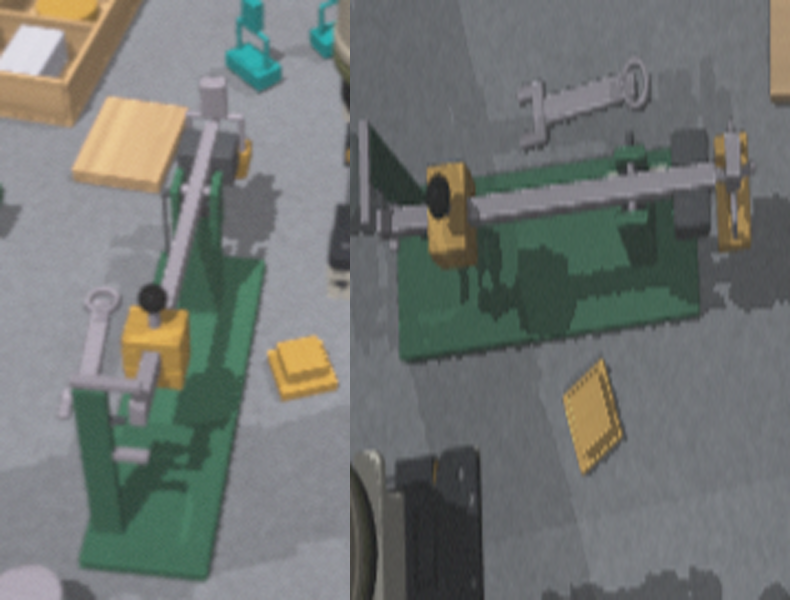

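Emit:
play_rows:
  series:
    - [[-0.15, 0.03, 0, 0, 0], [-0.15, 0.06, 0, 0, 0], [-0.15, 0.09, 0, 0, 0], [-0.15, 0.12, 0, 0, 0], [-0.15, 0.14, 0, 0, 0], [-0.15, 0.149, 0, 0, 0], [-0.15, 0.149, 0, 0, 0], [-0.15, 0.149, 0, 0, 0]]

```text
t: 36.4
tool_pos: [0.5603, 0.2641, 0.2616]
orientation: [0.168, -3.136, 0.0]
force: [-0.8, -0.1, 0.3]
opening: 0.0532
```

```bash
python3 st.py
python3 - <<'E'
import tilt
from h import *
tilt.snap=lambda cam,tag:load(tag)
tilt.tilt('side0','side');tilt.tilt('top0','top')
E
```

```text
t 36.4 tcp [0.5603 0.2641 0.2616] jaw 96.13 F [-0.83 -0.15  0.33] T [0.03 0.02 0.04] open 0.0532 q [ 0.36  0.17  1.39  0.    1.58 -1.32]
side tilt -0.1198 ztop at pivot 0.1594 n 378 Srange 0.061 0.232  brass S[0.0300 0.0636] Zmax 0.1683 knob n51 S 0.0559 [0.0497 0.0598] X 0.0007 Z 0.2043
top tilt -0.1195 ztop at pivot 0.1593 n 339 Srange 0.066 0.232  brass S[0.0279 0.0611] Zmax 0.1700 knob n72 S 0.0476 [0.0390 0.0565] X -0.0020 Z 0.2051
```

Emit:
play_rows:
  series:
    - [[-0.15, 0, 0, -0.015, 0], [-0.15, 0, 0, -0.03, 0], [-0.15, 0, 0, -0.045, 0], [-0.15, 0, 0, -0.06, 0], [-0.15, 0, 0, -0.075, 0], [-0.15, 0, 0, -0.088, 0], [-0.15, 0, 0, -0.097, 0], [-0.15, 0, 0, -0.1, 0]]

```text
t: 37.2
tool_pos: [0.5601, 0.2639, 0.1604]
orientation: [0.168, -3.135, 0.001]
force: [-0.7, 0.4, 0.8]
opening: 0.0536
```

```bash
python3 st.py
```

```text
t 37.2 tcp [0.5601 0.2639 0.1604] jaw 96.14 F [-0.75  0.44  0.76] T [-0.01  0.02 -0.02] open 0.0536 q [ 0.36  0.23  1.51  0.    1.4  -1.32]
```

Emit:
play_rows:
  series:
    - [[-0.15, -0.0001, 0.001, 0, 0], [-0.15, -0.0002, 0.002, 0, 0], [-0.15, -0.0003, 0.003, 0, 0], [-0.15, -0.0004, 0.004, 0, 0], [-0.15, -0.0005, 0.005, 0, 0], [-0.15, -0.0006, 0.006, 0, 0], [-0.15, -0.0007, 0.007, 0, 0], [-0.15, -0.0008, 0.0077, 0, 0]]

```text
t: 38.0
tool_pos: [0.5599, 0.2718, 0.162]
orientation: [0.168, -3.137, 0.0]
force: [1.1, -1.8, -0.4]
opening: 0.0536
```

Emit:
play_rows:
  series:
    - [[-0.15, 0, 0, 0, 0], [-0.15, 0, -0.0005, 0, 0], [-0.15, 0.0001, -0.001, 0, 0], [-0.15, 0.0002, -0.0015, 0, 0], [-0.15, 0.0002, -0.002, 0, 0], [-0.15, 0.0003, -0.003, 0, 0], [-0.15, 0.0004, -0.004, 0, 0], [-0.15, 0.0005, -0.005, 0, 0]]

```text
t: 38.8
tool_pos: [0.5604, 0.2668, 0.1621]
orientation: [-0.168, 3.137, -0.0]
force: [-0.8, -0.2, -0.3]
opening: 0.0535
```

```bash
cat > t2.py <<'E'
import tilt,st,sys
from h import *
from tilt import *
def t2(tag,n=3):
  o=[]
  for i in range(n):
   for cam in('side','top'):
    c=snap(cam,f'{tag}{i}{cam}');P=cloud(c)
    S=(P[:,:,:2]-pv)@ey; X=(P[:,:,:2]-pv)@ex; Z=P[:,:,2];hsv=cv2.cvtColor(c['color'],cv2.COLOR_RGB2HSV)
    m=(c['range_z']>0)&(abs(X)<.004)&(S>.199)&(S<.232)&(Z>.1)&(Z<.185)&(hsv[:,:,1]<60)&(hsv[:,:,2]>80)
    if m.sum()>5:
      z=Z[m];mid=np.median(z[z>np.median(z)-.003]); o.append((cam,round((mid-.1591)/np.median(S[m]),4),m.sum()))
  print(o)
t2(sys.argv[1])
E
python3 t2.py aa; python3 t2.py ab
```

```text
t 38.8 tcp [0.5604 0.2668 0.1621] jaw 96.14 F [-0.8 -0.2 -0.3] T [ 0.03 -0.03  0.02] open 0.0535 q [ 0.36  0.23  1.51 -0.    1.4  -1.32]
[('side', np.float64(-0.0002), np.int64(57)), ('side', np.float64(-0.0014), np.int64(61)), ('side', np.float64(0.0017), np.int64(54))]
t 39.1 tcp [0.5604 0.2669 0.162 ] jaw 96.14 F [-0.11 -0.16  0.74] T [0.03 0.03 0.01] open 0.0535 q [ 0.36  0.23  1.51  0.    1.4  -1.32]
[('side', np.float64(-0.0023), np.int64(65)), ('side', np.float64(-0.0023), np.int64(70)), ('side', np.float64(-0.0012), np.int64(64))]
```

Emit:
play_rows:
  series:
    - [[-0.15, 0, 0, 0.005, 0], [-0.15, 0, 0, 0.015, 0], [-0.15, 0, 0, 0.03, 0], [-0.15, 0, 0, 0.05, 0], [-0.15, 0, 0, 0.07, 0], [-0.15, 0, 0, 0.085, 0], [-0.15, -0.02, 0, 0.095, 0], [-0.15, -0.05, 0, 0.1, 0]]

```text
t: 40.2
tool_pos: [0.5113, 0.2668, 0.2644]
orientation: [-0.166, 3.134, 0.001]
force: [-0.8, 0.1, -0.2]
opening: 0.0532
```

Emit:
play_rows:
  series:
    - [[-0.15, -0.03, 0, 0, 0], [-0.15, -0.06, 0, 0, 0], [-0.15, -0.09, 0, 0, 0], [-0.15, -0.1, 0, 0, 0], [-0.15, -0.1, 0, 0, 0], [-0.15, -0.1, 0, 0, 0], [-0.15, -0.1, 0, 0, 0], [-0.15, -0.1, 0, 0, 0]]

```text
t: 41.0
tool_pos: [0.4111, 0.2667, 0.2618]
orientation: [0.167, -3.137, 0.0]
force: [0.6, 0.1, -0.1]
opening: 0.0533
```

```bash
for i in 1 2 3; do python3 tilt.py ac$i side top; done; python3 t2.py ad
python3 - <<'E'
from h import *
b=load('ac1side')['color'][:,:,::-1];a=load('ac1top')['color'][:,:,::-1]
cv2.imwrite('pics/z13.png',np.hstack([cv2.resize(b[180:420,200:340],(350,600),interpolation=2),cv2.resize(a[160:300,150:350],(440,600),interpolation=2)]))
E
```

```text
t 41.0 tcp [0.4111 0.2667 0.2618] jaw 96.1 F [ 0.55  0.14 -0.11] T [ 0.01  0.06 -0.  ] open 0.0533 q [ 0.47 -0.18  1.74 -0.    1.58 -1.21]
side tilt -0.0025 ztop at pivot 0.1590 n 279 Srange 0.031 0.232  brass S[0.1617 0.1956] Zmax 0.1724 knob n72 S 0.1825 [0.1744 0.1876] X 0.0004 Z 0.2081
top tilt -0.0020 ztop at pivot 0.1587 n 340 Srange 0.031 0.232  brass S[0.1600 0.1925] Zmax 0.1739 knob n77 S 0.1741 [0.1662 0.1845] X -0.0010 Z 0.2090
t 41.1 tcp [0.4109 0.2667 0.2617] jaw 96.11 F [-1.56 -0.42 -0.08] T [ 0.05 -0.02 -0.04] open 0.0533 q [ 0.47 -0.18  1.74 -0.    1.58 -1.21]
side tilt -0.0012 ztop at pivot 0.1588 n 292 Srange 0.03 0.232  brass S[0.1633 0.1959] Zmax 0.1724 knob n73 S 0.1825 [0.1744 0.1876] X 0.0005 Z 0.2107
top tilt -0.0038 ztop at pivot 0.1592 n 342 Srange 0.03 0.232  brass S[0.1594 0.1924] Zmax 0.1735 knob n79 S 0.1744 [0.1663 0.1854] X -0.0011 Z 0.2111
t 41.2 tcp [0.4106 0.2668 0.2618] jaw 96.12 F [-0.69 -0.3  -0.25] T [ 0.07 -0.   -0.05] open 0.0537 q [ 0.47 -0.18  1.74 -0.    1.58 -1.21]
side tilt -0.0028 ztop at pivot 0.1590 n 281 Srange 0.031 0.232  brass S[0.1616 0.1956] Zmax 0.1716 knob n74 S 0.1823 [0.1748 0.1878] X 0.0000 Z 0.2095
top tilt -0.0025 ztop at pivot 0.1590 n 344 Srange 0.031 0.231  brass S[0.1597 0.1924] Zmax 0.1727 knob n79 S 0.1741 [0.1669 0.1861] X -0.0012 Z 0.2101
t 41.3 tcp [0.4105 0.2668 0.2619] jaw 96.13 F [ 0.2   0.3  -0.79] T [ 0.05  0.04 -0.01] open 0.0536 q [ 0.47 -0.18  1.74 -0.    1.58 -1.21]
[('side', np.float64(-0.0003), np.int64(70)), ('top', np.float64(-0.0025), np.int64(54)), ('side', np.float64(-0.0014), np.int64(79)), ('top', np.float64(-0.0026), np.int64(52)), ('side', np.float64(0.0003), np.int64(81)), ('top', np.float64(-0.0013), np.int64(54))]
```

View pics/z13.png

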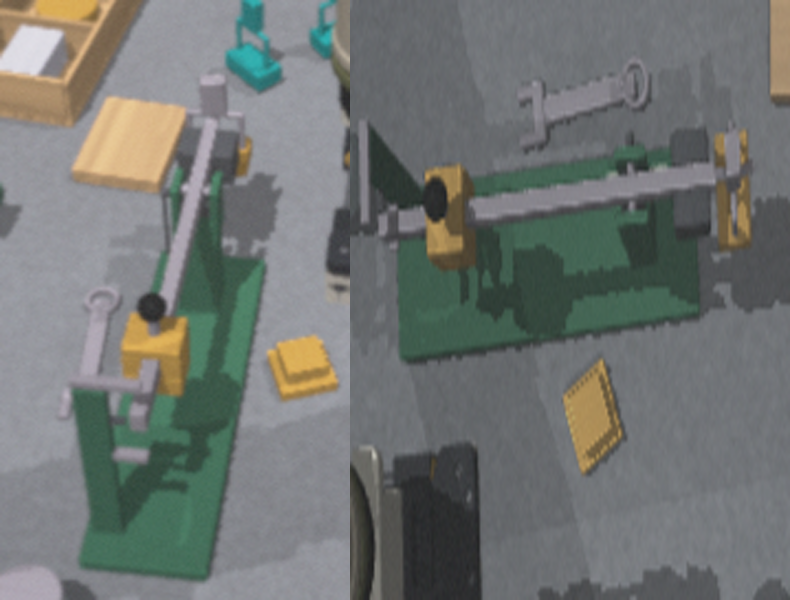

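```bash
python3 -c "
from plant import robot
print(robot.close_job())"
```

```text
the job is handed in; nothing more can be done
None
```

The brass die hangs by its yoke on the hook and the beam rests level by itself. I handed the job in at about 42 s, with the arm clear of everything.

- **Hanging:** I put the yoke over the hook tip and lowered the die slowly until the beam sat on its stop. Both cameras read about 0.12 rad there. When I opened the fingers the arm was still carrying about 2 N of the die's weight.
- **Poise:** I pushed it outward in small steps. The first steps, on the knob, tipped the beam too much, so I switched to pushing the block's face. One later step moved the poise less than planned, leaving the tilt at about 0.025 rad, and I corrected it. The poise ended about 175 mm from the pivot. That suggests a die of roughly 0.52 kg, and the wrist force agreed at about 0.5 kg.
- **Last checks with the arm away:** The side and top cameras read a tilt between -0.004 and 0.000 rad, steady over the repeats. The die was on the hook, and the spare die and wrench beside the balance had not moved in the pictures.
- **Not checked directly:** I had no direct reading of the beam's swing speed or the bearing's strain. I kept the steps slow to stay inside those limits. I did not look again at the items further away.

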